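Restock the bookbinder's glue lane, oldest first

ROBOT

A 6-joint arm with a two-finger parallel gripper is mounted at the origin on the work surface. World frame = base frame: x ahead of the robot, y to its left, z up, the work surface at z = 0. Lengths are in mm, angles in rad, forces in N, time in s.
With the tool pointing down it reaches from about 350 to 975 mm from the base axis. Payload 7.1 kg.
Tool frame: the origin (TCP) lies between the finger pads; the fingertips stand 8 mm ahead of it and the grasp point (between the pads) lies 11 mm behind it; x points along the fingers, y is the direction in which the jaws open and shut, and the axes are right-handed (so a half turn about x gives the same grasp; the last joint's range is limited). The gripper opens to 88 mm and grips with 3 to 60 N. Pads are 20 mm wide; open, the fingers measure 115 mm over their backs; the gripper's body (75 mm by 178 mm) begins 61 mm behind the grasp point.
Start: joints at [-1.128, 0.423, 1.63, -0, 1.089, -0.019], TCP at [278.489, -559.507, 230.675] pointing down, gripper open.
Joint ranges: [-3, 3], [-0.9, 2.11], [0.09, 2.58], [-1.31, 4.45], [0.11, 2.69], [-2.54, 2.54]. Speed limits (rad/s): [2.39, 2.39, 3.01, 3.14, 3.14, 3.14].

INTERFACE

Orientations are given as a rotation vector (axis times angle).
In Python, from workcell import ctrl gives the robot as it stands.
- The arm moves only by the tool apply_moves, never from a script. Its argument "increments" is a list of rows, each an object with "gripper": the opening in per cent of the stroke, from 0 (shut) to 100 (fully open); "delta_pos": the shift along the tool's x, y, z in cm, a list of three; "dr": the turn, a rotation vector about the tool's x, y, z in rad, a list of three. In form: [{"gripper": gripper, "delta_pos": [dx, dy, dz], "dr": [ax, ay, az]}, ...]. A call has exactly 5 rows; each row shifts and turns the commanded pose from where the row before left it, along the tool's axes as they then stand; what a row does not reach is not made up. A row lasts 1/12 s, in which the tool goes at most 41.7 mm and 7.16 degrees, less where a joint would pass 70% of its speed; a pose out of reach is approached as far as the arm can. A call with a gripper value outside its range is refused whole. The fingers move at their own pace and stop on an object; the grip force is fixed at half the most. Time passes only in rows, so rows that do not move let the fingers close, or fill a call up. It gives the time, the measured TCP pose, the force and the opening at its end, in the units of the state.
- ctrl.get_obs(): the state, without advancing time (a new reading comes with each control period).
- ctrl.get_image(name): name is "scene" or "side" or "wrist"; returns a dict with "img" (420x560x3 uint8, red, green, blue), "range_z" (420x560 float32, mm along the optical axis (not along the pixel's ray), 0 where there is no reading), "mtx" (3x3 intrinsics, pixels), "rvec" (rotation vector, rad) and "tvec" (3), from world to camera coordinates, as OpenCV has them. Camera axes: x right, y down, z forward; pixel columns grow to the right and rows downward; lengths in mm; the calibration is good to about 2 mm. A picture is of the moment at which its call begins.
- ctrl.close_job(): hands the job in, once; it reports no verdict.
The state is a dict: "t": time; "qpos": joint angles; "qvel": joint speeds; "joint_torque": joint torques, N m; "ee_pos": TCP position; "orientation": TCP orientation; "ft_force": force on the tool from outside, world axes, zero at the start; "moment": the same for the moment, N m; "width": finger opening in mm.
Only numpy, scipy, OpenCV 4.12 (cv2) and the standard library are available. Lean on these libraries where they do the work, as an engineer would, in place of code of your own. Each camera call takes 0.05 s, during which the arm holds its last target. There are 200 camera calls.

TASK

Restock the glue lane oldest first: swing the keeper bar fully open, bring the two old jars forward in the lane, in the order they stand, the first up against the front stop and the second right behind it, and then stand all the new jars from the cork mat in the lane behind them. Finally swing the keeper fully closed over the row, with every jar upright on the lane's floor, and leave everything else on the bench where it is.

Things in the scene. Friction and masses are not known exactly. Their poses are not given: they have to be found in the camera images.
- lane: Fixed wooden lane: open-topped trough for one row of jars. x: from front stop to loading end (roughly the robot's left); y: across, towards the robot; z up. Origin on the bench; stop face at x=-180 mm, rear lip at +188 (six jars fit, 30 mm spare). Floor 10 mm above the bench, inside 66 mm wide, outside 88; side walls and lip rise to 40, stop (dark board) to 70, keeper's post to 104.
- lane_front (a point): Point on the trough floor where the front stop's inner face meets the middle of the trough; axes as the lane's: x from the stop towards the loading end, y across, z up. A jar touching the stop has its origin at x = 28 mm.
- keeper (a joint): Keeper: level steel bar 16 mm wide, 113 to 127 mm above the bench, turning on the post. 0 = closed: along the lane's middle, over the rear half of the row, blocking it from above. 1.571 = open: points across, towards the robot. With lane x at angle a it points from the pivot to a + 180 deg minus the joint value. Stops at both ends; stays where left; may start ajar.
- keeper_hinge (a point): Point on the keeper's upright pivot axis, 157 mm above the bench (the height at which to hold the handle).
- keeper_grip (a point): Middle of the keeper's handle: an upright round wooden handle, 22 mm in diameter, from 127 to 182 mm above the bench, 190 mm from the pivot axis near the free end of the bar; this point is 157 mm above the bench. It can be held from above and led round the arc, or pushed.
- old_1: Closed glue jar, an upright plain cylinder 56 mm in diameter and 78 mm tall all the way up (white body, paper label, grey cap), about 0.25 kg, most of it low down. Origin: centre of its underside; z up along its axis. Old stock: at the start it stands in the lane, the one nearer the front stop, some way back from it.
- old_2: Closed glue jar, an upright plain cylinder 56 mm in diameter and 78 mm tall all the way up (white body, paper label, grey cap), about 0.25 kg, most of it low down. Origin: centre of its underside; z up along its axis. Old stock: at the start it stands in the lane behind old_1, under the keeper.
- mat: Cork mat, 130 x 360 x 3 mm, fixed flat on the bench between the robot and the lane; long side along its y. Origin: centre of its underside. The new jars stand on it in a loose row.
- new_1: Closed glue jar, an upright plain cylinder 56 mm in diameter and 78 mm tall all the way up (white body, paper label, grey cap), about 0.25 kg, most of it low down. Origin: centre of its underside; z up along its axis. New stock: if present (two to four of them are) it starts standing on the cork mat.
- new_2: Closed glue jar, an upright plain cylinder 56 mm in diameter and 78 mm tall all the way up (white body, paper label, grey cap), about 0.25 kg, most of it low down. Origin: centre of its underside; z up along its axis. New stock: if present (two to four of them are) it starts standing on the cork mat.
- new_3: Closed glue jar, an upright plain cylinder 56 mm in diameter and 78 mm tall all the way up (white body, paper label, grey cap), about 0.25 kg, most of it low down. Origin: centre of its underside; z up along its axis. New stock: if present (two to four of them are) it starts standing on the cork mat.
- new_4: Closed glue jar, an upright plain cylinder 56 mm in diameter and 78 mm tall all the way up (white body, paper label, grey cap), about 0.25 kg, most of it low down. Origin: centre of its underside; z up along its axis. New stock: if present (two to four of them are) it starts standing on the cork mat.
- mug: Blue ceramic mug, 80 mm wide, 90 mm tall, standing right of the mat; not part of the job. Origin: on its underside.
- bone_folder: Flat white bone folder, 160 x 24 x 6 mm, lying left of the mat; not part of the job. Origin: on its underside.
- glue_brush: Glue brush lying on the bench left of the mat, below where the keeper swings; not part of the job. Origin: on its underside.
- book: Blue book, 150 x 110 x 28 mm, lying on the left; not part of the job. Origin: on its underside.
- thread_can: Metal can, 72 mm wide, 100 mm tall, on the far left; not part of the job. Origin: on its underside.
- box_clips: Cardboard box, 120 x 80 x 45 mm, right of the lane's front end; not part of the job. Origin: on its underside.

How it is judged:
By the outcome, as a careful person would: the job done as asked, in the order asked, and still so for the second after the job is handed in, with the robot touching nothing.
Of new_1, new_2, new_3, new_4 only 2 to 4 are there at a start; the rules pass over those that are not, and their reading is None.
At some moment in a run one of old_1, old_2, new_1, new_2, new_3, new_4 may be knocked a few centimetres aside while the robot is not near it.
It also fails if it takes over 210 s, if anything falls off the work surface, if the arm or the gripper's body presses on something with over 40 N, if the wrist force passes 120 N, or if a joint passes its speed limit or range.

## Working session

There is one attempt and no reset: what is moved stays moved. The work goes in short steps, Python scripts to look and compute and a tool call to move; the robot and the scene stay as the last step left them, time stands still between calls to the robot, and variables do not carry over. Pictures are saved under pics/ and viewed, about 12 in all and at most 16, crops included, and the job is handed in when it is done.

Besides the shell and the picture viewer there is one more tool, called after ">>>" as a command line: name --argument value ..., lists and objects as JSON in quotes. apply_moves: Moves the arm, as the interface text tells. Its arguments: {"type":"object","properties":{"increments":{"type":"array","items":{"type":"object","properties":{"gripper":{"type":"number"},"delta_pos":{"type":"array","items":{"type":"number"}},"dr":{"type":"array","items":{"type":"number"}}}}}},"required":["increments"]}

```bash
mkdir -p pics; ls; cat > h.py <<'E'
import numpy as np, cv2
from workcell import ctrl
from scipy.spatial.transform import Rotation as R
def cam(n,save=None):
    d=ctrl.get_image(n)
    if save: cv2.imwrite(f'pics/{save}.png',d['img'][...,::-1])
    return d
def world(d):
    "per pixel world points from depth"
    K=np.array(d['mtx']);Rm=R.from_rotvec(np.ravel(d['rvec'])).as_matrix();t=np.ravel(d['tvec'])
    z=d['range_z'];v,u=np.indices(z.shape)
    c=np.stack([(u-K[0,2])/K[0,0]*z,(v-K[1,2])/K[1,1]*z,z],-1)
    w=(c-t)@Rm
    w[z==0]=np.nan
    return w
E
python3 - <<'E'
from h import *
for n in ('scene','side','wrist'):
    d=cam(n,n+'0'); np.savez(n+'0.npz',**d)
    Rm=R.from_rotvec(np.ravel(d['rvec'])).as_matrix();print(n,(-Rm.T@np.ravel(d['tvec'])).round(),Rm[2].round(2))
o=ctrl.get_obs();print(o)
E
```

```text
pics
scene [ 873. -402.  905.] [-0.35  0.42 -0.84]
side [294. 983. 792.] [ 0.2  -0.81 -0.55]
wrist [ 338. -529.  384.] [-0.23 -0.11 -0.97]
{'t': 0.15, 'qpos': array([-1.12800757e+00,  4.23688347e-01,  1.63049674e+00, -2.53515520e-05,
        1.08858457e+00, -1.90042692e-02]), 'qvel': array([-0.0009905 , -0.00211089, -0.00576065, -0.00034151,  0.00042591,
       -0.00085293]), 'joint_torque': array([-2.05106821e-04, -5.44985390e+01, -2.73920631e+01,  6.44324860e-02,
        2.06283876e-02, -6.27470649e-05]), 'ee_pos': array([ 278.30795682, -559.1520105 ,  230.07282725]), 'orientation': array([ 1.96478191,  0.46313184, -1.9653259 ]), 'ft_force': array([ 0.62270696, -0.15162151, -0.6073127 ]), 'moment': array([-0.01379454, -0.02331665, -0.00902155]), 'width': 87.86301102917105}
```

View pics/scene0.png

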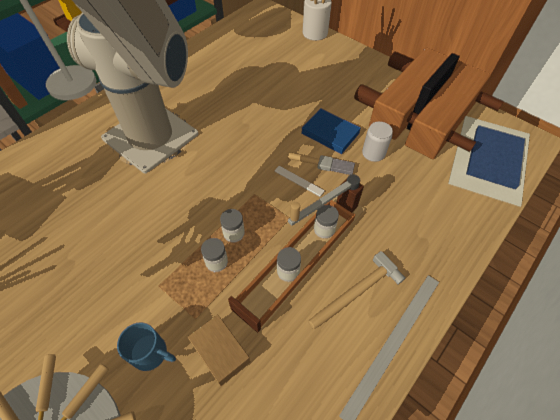

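View pics/side0.png

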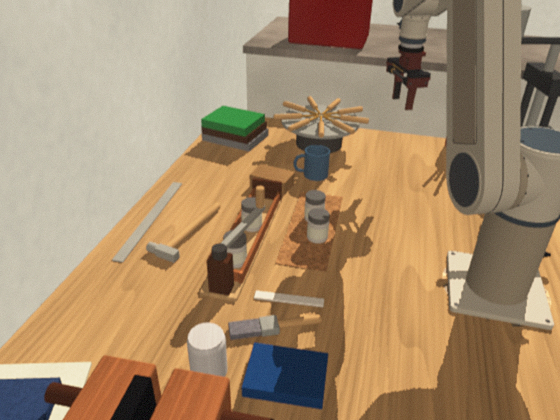

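The scene shows two new jars on the mat at (232,225) and (214,254), and two old jars in the lane at (326,222) and (289,264). The front stop is at (245,310) and the post at (352,190). The keeper is ajar, with its handle at (294,213).

```bash
cat >> h.py <<'E'
def tops(w,lo,hi,box=None,amin=40):
    m=(w[...,2]>lo)&(w[...,2]<hi)
    if box: m&=(w[...,0]>box[0])&(w[...,0]<box[1])&(w[...,1]>box[2])&(w[...,1]<box[3])
    m=m.astype(np.uint8)
    n,l,s,c=cv2.connectedComponentsWithStats(m,connectivity=4)
    out=[]
    for i in range(1,n):
        if s[i,4]>=amin:
            p=w[l==i]; ce,r=cv2.minEnclosingCircle(p[:,:2].astype(np.float32))
            out.append((c[i].round(),int(s[i,4]),p.mean(0).round(1),np.round(ce,1),round(r,1)))
    return out
E
python3 - <<'E'
from h import *
for n in ('scene','side'):
    d=np.load(n+'0.npz'); w=world(d)
    B=(300,900,-400,400)
    print(n,'jars');[print(*x) for x in tops(w,76,93,B)]
    print('walls');[print(*x) for x in tops(w,36,43,B)]
    print('keeper');[print(*x) for x in tops(w,108,131,B)]
    print('handle');[print(*x) for x in tops(w,172,187,B,10)]
    print('post/stop');[print(*x) for x in tops(w,66,73,B)]
    for u,v in ((245,310),(300,240),(340,226)): print(u,v,w[v,u].round(1)) if n=='scene' else 0
    # lane direction from wall points
    m=(w[...,2]>37)&(w[...,2]<42)&(w[...,0]>450)&(w[...,0]<800)&(abs(w[...,1])<260)
    im=d['img'].astype(int); m&=(im[...,0]-im[...,2]>30)
    p=w[m][:,:2].astype(np.float32); print('rect',cv2.minAreaRect(p),len(p))
    cv2.imwrite(f'pics/m_{n}.png',m.astype(np.uint8)*255)
E
```

```text
scene jars
[376. 139.] 124 [575.8 378.3  85.2] [570.5 395.8] 34.0
[351. 195.] 67 [634.4 169.7  84. ] [628.6 180.4] 25.2
[327. 215.] 373 [623.8  79.1  87.2] [622.2  81.6] 28.8
[231. 218.] 342 [447.4 -82.   80.9] [446.8 -81. ] 28.3
[212. 248.] 395 [ 473.3 -170.4   80.8] [ 471.9 -170.1] 28.9
[289. 258.] 450 [629.  -75.6  87.4] [627.9 -73.5] 28.3
[149. 330.] 95 [ 516.  -391.3   87.3] [ 515.6 -398.5] 31.3
walls
[310. 260.] 625 [657.1 -18.5  39.7] [642.5 -30.4] 189.8
[303. 228.] 131 [587.3  33.5  39.7] [586.2  36.5] 53.2
[256. 278.] 227 [ 589.9 -145.2   39.6] [ 586.3 -140.7] 75.2
keeper
[328. 197.] 637 [607.1  99.8 125.5] [604.3  91.6] 110.5
handle
[295. 206.] 74 [584.8  -4.5 180.2] [583.7  -3.7] 10.3
post/stop
[244. 309.] 216 [ 629.1 -228.1   69.7] [ 628.  -229.3] 43.5
245 310 [ 632.6 -227.4   70.7]
300 240 [594.3  15.7   9.5]
340 226 [647.5 120.5   7. ]
rect ((558.6587524414062, -34.34175109863281), (218.08642578125, 401.8076477050781), 0.9206264615058899) 952
side jars
[315. 157.] 79 [ 513.5 -387.9   83.1] [ 514.  -398.6] 32.2
[315. 196.] 176 [ 471.6 -166.2   79.1] [ 472.5 -168. ] 29.8

[... 335 characters left out ...]
4.0
[258. 176.] 48 [ 675.6 -295.1   40.8] [ 667.7 -301.1] 32.8
[273. 201.] 106 [ 594.4 -171.5   38.7] [ 607.4 -158.6] 70.9
[236. 221.] 57 [662.6 -42.7  38.7] [665.8 -48.6] 45.9
[251. 249.] 226 [587.   57.9  38.7] [586.3  39.2] 122.8
[220. 284.] 56 [618.4 202.8  39.4] [621.2 198. ] 24.8
keeper
[235. 235.] 646 [605.3 120.2 123. ] [601.3  95. ] 109.9
handle
[260. 189.] 52 [581.6   2.4 178.7] [581.4   0.7] 14.2
post/stop
[267. 181.] 71 [ 625.5 -223.9   68.1] [ 627.6 -224.8] 43.3
[318. 221.] 50 [443.1 -59.1  69.8] [445.2 -68.2] 26.3
[218. 273.] 59 [620.6 202.4  69.5] [622.3 194.2] 25.7
rect ((556.7601318359375, -13.518508911132812), (217.31405639648438, 436.0442810058594), 4.2425384521484375) 465
```

```bash
python3 - <<'E'
import cv2
a=cv2.imread('pics/scene0.png')[160:340,150:400]; b=cv2.imread('pics/m_scene.png')[160:340,150:400]
c=cv2.imread('pics/side0.png')[140:320,190:350]; 
import numpy as np
cv2.imwrite('pics/c.png',np.vstack([cv2.resize(np.hstack([a,b]),None,fx=1.6,fy=1.6), cv2.resize(np.hstack([c,cv2.imread('pics/m_side.png')[140:320,190:350],np.zeros((180,180,3),np.uint8)]),None,fx=1.6,fy=1.6)]))
E
```

```text
(no output)
```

View pics/c.png

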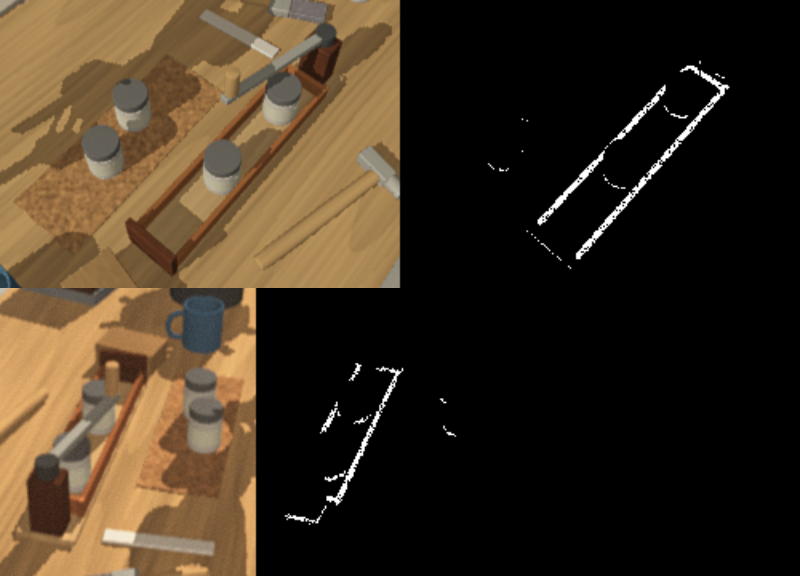

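```bash
python3 - <<'E'
from h import *
for n in ('scene','side'):
    w=world(np.load(n+'0.npz'))
    def sel(lo,hi,b): 
        m=(w[...,2]>lo)&(w[...,2]<hi)&(w[...,0]>b[0])&(w[...,0]<b[1])&(w[...,1]>b[2])&(w[...,1]<b[3]); return w[m]
    for nm,b in (('far',(652,680,-190,140)),('near',(572,600,-190,140))):
        p=sel(37,43,b); 
        if len(p)>20:
            k,c=np.polyfit(p[:,1],p[:,0],1);print(nm,'x=%.4f*y+%.1f'%(k,c),len(p),(p[:,0]-k*p[:,1]-c).std().round(1))
    p=sel(66,76,(575,680,-245,-205)); print('stop top',cv2.minAreaRect(p[:,:2].astype(np.float32)))
    p=sel(118,131,(570,660,-30,225)); l=cv2.fitLine(p[:,:2].astype(np.float32),cv2.DIST_HUBER,0,.1,.1).ravel(); print('bar',l, cv2.minAreaRect(p[:,:2].astype(np.float32)))
    p=sel(132,172,(560,700,130,260)); print('post above bar',p.mean(0) if len(p) else 0, p[:,2].max() if len(p) else 0,len(p), cv2.minEnclosingCircle(p[:,:2].astype(np.float32)) if len(p) else 0)
    p=sel(150,190,(560,620,-30,30)); print('handle',p.mean(0),p[:,2].max(),cv2.minEnclosingCircle(p[:,:2].astype(np.float32)))
    p=sel(37,43,(595,655,120,185)); print('rear lip',p.mean(0),p[:,1].min(),p[:,1].max())
E
```

```text
far x=-0.0131*y+662.5 445 2.9
near x=-0.0145*y+587.6 332 2.7
stop top ((627.989013671875, -227.85382080078125), (86.97828674316406, 12.479085922241211), 0.8383204936981201)
bar [2.0356320e-01 9.7906178e-01 6.0631714e+02 9.4365166e+01] ((607.3916625976562, 91.1968765258789), (220.57827758789062, 33.03232192993164), 80.36270904541016)
post above bar 0 0 0 0
handle [585.99899992  -6.01802909 172.44314934] 184.1803310523299 ((583.700927734375, -3.442772150039673), 10.591643333435059)
rear lip [626.43494242 154.25866765  39.97122295] 144.59814238619055 181.11418075223267
far x=-0.0175*y+661.2 62 3.2
near x=-0.0097*y+587.5 226 3.4
stop top ((627.5548706054688, -223.60418701171875), (86.5437240600586, 16.757322311401367), 1.4057681560516357)
bar [2.19394669e-01 9.75636184e-01 6.03142273e+02 1.09776115e+02] ((598.4588623046875, 96.82194519042969), (214.99949645996094, 34.826744079589844), 74.75054931640625)
post above bar [613.36475187 200.17918432 132.23805217] 132.2380521653896 1 ((613.36474609375, 200.17918395996094), 9.999999747378752e-05)
handle [580.76480442   4.3578405  168.79107611] 183.07812321242727 ((581.3653564453125, 0.7101292610168457), 14.224842071533203)
rear lip [598.11438484 160.04000486  39.14586989] 147.23309773689238 182.79061644551876
```

```bash
cat >> h.py <<'E'
def tool():
    o=ctrl.get_obs(); return o, R.from_rotvec(o['orientation']).as_matrix()
def plan(xyz,yaw=None):
    "tool shift (cm) to TCP target; turn to make tool x down and tool y at yaw (deg, world)"
    o,T=tool(); p=np.array(o['ee_pos'])
    print('pos',p.round(1),'jaw yaw %.1f'%np.degrees(np.arctan2(T[1,1],T[0,1])),'q',np.round(o['qpos'],2),'t',round(o['t'],2),'F',o['ft_force'].round(1),'w',round(o['width'],1))
    print('shift cm',(T.T@(np.array(xyz)-p)/10).round(2))
    if yaw is not None:
        y=np.array([np.cos(np.radians(yaw)),np.sin(np.radians(yaw)),0]);x=np.array([0,0,-1.])
        G=np.stack([x,y,np.cross(x,y)],1); print('dr',R.from_matrix(T.T@G).as_rotvec().round(3))
E
python3 - <<'E'
from h import *
o,T=tool();print(T.round(3)); plan((583,-2,250),-12)
E
```

```text
[[-0.001  0.446 -0.895]
 [ 0.001 -0.895 -0.446]
 [-1.    -0.001  0.   ]]
pos [ 278.3 -559.2  230.1] jaw yaw -63.5 q [-1.13  0.42  1.63 -0.    1.09 -0.02] t 0.15 F [ 0.6 -0.2 -0.6] w 87.9
shift cm [ -1.95 -36.31 -52.1 ]
dr [-0.9   -0.001  0.001]
```

>>> apply_moves --increments '[{"gripper": 100,"delta_pos": [-0.1,-1.8,-2.6],"dr": [0,0,0]},{"gripper": 100,"delta_pos": [-0.1,-1.8,-2.6],"dr": [0,0,0]},{"gripper": 100,"delta_pos": [-0.1,-1.8,-2.6],"dr": [0,0,0]},{"gripper": 100,"delta_pos": [-0.1,-1.8,-2.6],"dr": [0,0,0]},{"gripper": 100,"delta_pos": [-0.1,-1.8,-2.6],"dr": [0,0,0]}]'

```text
t: 0.57
ee_pos: [355.0, -419.6, 235.5]
orientation: [1.965, 0.462, -1.965]
ft_force: [0.1, -1.2, 0.8]
width: 87.6
```

>>> apply_moves --increments '[{"gripper": 100,"delta_pos": [-0.1,-1.8,-2.6],"dr": [0,0,0]},{"gripper": 100,"delta_pos": [-0.1,-1.8,-2.6],"dr": [0,0,0]},{"gripper": 100,"delta_pos": [-0.1,-1.8,-2.6],"dr": [0,0,0]},{"gripper": 100,"delta_pos": [-0.1,-1.8,-2.6],"dr": [0,0,0]},{"gripper": 100,"delta_pos": [-0.1,-1.8,-2.6],"dr": [0,0,0]}]'

```text
t: 0.98
ee_pos: [431.4, -281.0, 240.6]
orientation: [1.965, 0.462, -1.965]
ft_force: [0.6, 0.3, -0.1]
width: 88.1
```

>>> apply_moves --increments '[{"gripper": 100,"delta_pos": [-0.1,-1.8,-2.6],"dr": [0,0,0]},{"gripper": 100,"delta_pos": [-0.1,-1.8,-2.6],"dr": [0,0,0]},{"gripper": 100,"delta_pos": [-0.1,-1.8,-2.6],"dr": [0,0,0]},{"gripper": 100,"delta_pos": [-0.1,-1.8,-2.6],"dr": [0,0,0]},{"gripper": 100,"delta_pos": [-0.1,-1.8,-2.6],"dr": [0,0,0]}]'

```text
t: 1.4
ee_pos: [507.7, -142.5, 245.6]
orientation: [1.964, 0.462, -1.965]
ft_force: [0.5, -0.7, 0.1]
width: 87.9
```

>>> apply_moves --increments '[{"gripper": 100,"delta_pos": [-0.1,-1.8,-2.6],"dr": [0,0,0]},{"gripper": 100,"delta_pos": [-0.1,-1.8,-2.6],"dr": [0,0,0]},{"gripper": 100,"delta_pos": [-0.1,-1.8,-2.6],"dr": [0,0,0]},{"gripper": 100,"delta_pos": [-0.1,-1.8,-2.6],"dr": [0,0,0]},{"gripper": 100,"delta_pos": [-0.1,-1.8,-2.6],"dr": [0,0,0]}]'

```text
t: 1.82
ee_pos: [584.0, -4.0, 250.5]
orientation: [1.964, 0.462, -1.965]
ft_force: [-1.1, -0.7, -0.1]
width: 87.5
```

>>> apply_moves --increments '[{"gripper": 100,"delta_pos": [0,0,0],"dr": [-0.1,0,0]},{"gripper": 100,"delta_pos": [0,0,0],"dr": [-0.1,0,0]},{"gripper": 100,"delta_pos": [0,0,0],"dr": [-0.1,0,0]},{"gripper": 100,"delta_pos": [0,0,0],"dr": [-0.1,0,0]},{"gripper": 100,"delta_pos": [0,0,0],"dr": [-0.1,0,0]}]'

```text
t: 2.23
ee_pos: [583.4, -5.3, 250.3]
orientation: [1.638, 0.861, -1.639]
ft_force: [-0.7, 0.2, 0.0]
width: 87.7
```

>>> apply_moves --increments '[{"gripper": 100,"delta_pos": [0,0,0],"dr": [-0.1,0,0]},{"gripper": 100,"delta_pos": [0,0,0],"dr": [-0.1,0,0]},{"gripper": 100,"delta_pos": [0,0,0],"dr": [-0.1,0,0]},{"gripper": 100,"delta_pos": [0,0,0],"dr": [-0.1,0,0]},{"gripper": 100,"delta_pos": [0,0,0],"dr": [0,0,0]}]'

```text
t: 2.65
ee_pos: [583.4, -5.5, 250.4]
orientation: [1.359, 1.105, -1.359]
ft_force: [-0.4, -0.6, 0.0]
width: 87.6
```

```bash
python3 - <<'E'
from h import *
plan((583,-2,146),-12)
d=cam('wrist','w1');w=world(d)
for x in tops(w,165,190,(520,650,-70,70),10): print(*x)
d=cam('side');w=world(d)
for x in tops(w,172,187,(550,620,-40,40),10): print(*x)
E
```

```text
pos [583.4  -5.5 250.4] jaw yaw -11.8 q [-0.03  0.34  1.71  0.    1.1   0.18] t 2.65 F [-0.4 -0.6  0. ] w 87.6
shift cm [10.44 -0.1  -0.33]
dr [0.004 0.    0.001]
[277. 219.] 806 [583.1  -1.1 179.9] [582.8  -2.9] 11.0
[260. 189.] 55 [581.6   2.7 178.3] [ 5.833e+02 -5.000e-01] 12.5
```

>>> apply_moves --increments '[{"gripper": 100,"delta_pos": [2.1,0,-0.06],"dr": [0,0,0]},{"gripper": 100,"delta_pos": [2.1,0,-0.06],"dr": [0,0,0]},{"gripper": 100,"delta_pos": [2.1,0,-0.06],"dr": [0,0,0]},{"gripper": 100,"delta_pos": [2.1,0,-0.06],"dr": [0,0,0]},{"gripper": 100,"delta_pos": [2.0,0,-0.06],"dr": [0,0,0]}]'

```text
t: 3.17
ee_pos: [584.1, -2.6, 145.6]
orientation: [1.364, 1.101, -1.364]
ft_force: [-0.5, 0.2, 0.5]
width: 87.7
```

>>> apply_moves --increments '[{"gripper": 15,"delta_pos": [0,0,0],"dr": [0,0,0]},{"gripper": 15,"delta_pos": [0,0,0],"dr": [0,0,0]},{"gripper": 15,"delta_pos": [0,0,0],"dr": [0,0,0]},{"gripper": 15,"delta_pos": [0,0,0],"dr": [0,0,0]},{"gripper": 15,"delta_pos": [0,0,0],"dr": [0,0,0]}]'

```text
t: 3.58
ee_pos: [585.1, -2.6, 148.1]
orientation: [1.363, 1.101, -1.36]
ft_force: [0.0, 0.1, 0.4]
width: 57.9
```

>>> apply_moves --increments '[{"gripper": 15,"delta_pos": [0,0,0],"dr": [0,0,0]},{"gripper": 15,"delta_pos": [0,0,0],"dr": [0,0,0]},{"gripper": 15,"delta_pos": [0,0,0],"dr": [0,0,0]},{"gripper": 15,"delta_pos": [0,0,0],"dr": [0,0,0]},{"gripper": 15,"delta_pos": [0,0,0],"dr": [0,0,0]}]'

```text
t: 4.0
ee_pos: [584.3, -2.6, 146.8]
orientation: [1.362, 1.103, -1.361]
ft_force: [0.1, 1.1, -0.8]
width: 24.7
```

>>> apply_moves --increments '[{"gripper": 15,"delta_pos": [0,0,0],"dr": [0,0,0]},{"gripper": 15,"delta_pos": [0,0,0],"dr": [0,0,0]},{"gripper": 15,"delta_pos": [0,0,0],"dr": [0,0,0]},{"gripper": 15,"delta_pos": [0,-0.6,-0.01],"dr": [0.034,0,0]},{"gripper": 15,"delta_pos": [0,-0.6,-0.01],"dr": [0.034,0,0]}]'

```text
t: 4.42
ee_pos: [572.7, 0.2, 146.7]
orientation: [1.411, 1.064, -1.411]
ft_force: [0.2, -0.1, 2.1]
width: 21.8
```

>>> apply_moves --increments '[{"gripper": 15,"delta_pos": [0,-1.27,-0.043],"dr": [0.067,0,0]},{"gripper": 15,"delta_pos": [0,-1.27,-0.043],"dr": [0.067,0,0]},{"gripper": 15,"delta_pos": [0,-1.27,-0.043],"dr": [0.067,0,0]},{"gripper": 15,"delta_pos": [0,-1.27,-0.043],"dr": [0.067,0,0]},{"gripper": 15,"delta_pos": [0,-1.27,-0.043],"dr": [0.067,0,0]}]'

```text
t: 4.83
ee_pos: [515.0, 27.6, 146.7]
orientation: [1.646, 0.852, -1.646]
ft_force: [0.2, 2.0, 0.0]
width: 21.8
```

```bash
python3 - <<'E'
from h import *
plan((433,181,146),-89)
d=cam('side');w=world(d)
for x in tops(w,110,131,(400,660,-40,230),10): print(*x)
p=np.array(ctrl.get_obs()['ee_pos']); print('r',np.hypot(p[0]-623,p[1]-184))
E
```

```text
pos [515.   27.6 146.7] jaw yaw -35.3 q [ 0.03  0.39  1.93 -0.    0.83  0.65] t 4.83 F [0.2 2.  0. ] w 21.8
shift cm [  0.07 -15.55  -7.8 ]
dr [ 0.938  0.    -0.   ]
[246. 238.] 768 [576.2 126.1 122.8] [563.4 111.6] 111.2
r 190.0930341088822
```

>>> apply_moves --increments '[{"gripper": 15,"delta_pos": [0,-1.27,-0.043],"dr": [0.067,0,0]},{"gripper": 15,"delta_pos": [0,-1.27,-0.043],"dr": [0.067,0,0]},{"gripper": 15,"delta_pos": [0,-1.27,-0.043],"dr": [0.067,0,0]},{"gripper": 15,"delta_pos": [0,-1.27,-0.043],"dr": [0.067,0,0]},{"gripper": 15,"delta_pos": [0,-1.27,-0.043],"dr": [0.067,0,0]}]'

```text
t: 5.3
ee_pos: [470.0, 71.9, 146.7]
orientation: [1.864, 0.599, -1.866]
ft_force: [-1.3, -1.0, 0.7]
width: 21.4
```

>>> apply_moves --increments '[{"gripper": 15,"delta_pos": [0,-1.27,-0.043],"dr": [0.067,0,0]},{"gripper": 15,"delta_pos": [0,-1.27,-0.043],"dr": [0.067,0,0]},{"gripper": 15,"delta_pos": [0,-1.27,-0.043],"dr": [0.067,0,0]},{"gripper": 15,"delta_pos": [0,-1.27,-0.043],"dr": [0.067,0,0]},{"gripper": 15,"delta_pos": [0,-1.27,-0.043],"dr": [0.067,0,0]}]'

```text
t: 5.72
ee_pos: [441.9, 128.9, 146.7]
orientation: [2.066, 0.298, -2.069]
ft_force: [-2.3, 0.0, 1.8]
width: 21.7
```

>>> apply_moves --increments '[{"gripper": 15,"delta_pos": [0,-1.27,-0.043],"dr": [0.067,0,0]},{"gripper": 15,"delta_pos": [0,-0.6,-0.01],"dr": [0.033,0,0]},{"gripper": 15,"delta_pos": [0,-0.6,-0.01],"dr": [0.033,0,0]},{"gripper": 15,"delta_pos": [0,-0.3,0],"dr": [0.015,0,0]},{"gripper": 15,"delta_pos": [0,0,0],"dr": [0,0,0]}]'

```text
t: 6.13
ee_pos: [436.0, 156.0, 146.6]
orientation: [2.146, 0.153, -2.149]
ft_force: [-5.5, -0.5, 5.5]
width: 21.9
```

```bash
python3 - <<'E'
from h import *
plan((433,181,146),-89)
p=np.array(ctrl.get_obs()['ee_pos']); print('r',np.hypot(p[0]-623,p[1]-184),np.degrees(np.arctan2(p[1]-184,p[0]-623)))
E
```

```text
pos [436.  156.  146.6] jaw yaw -81.9 q [0.32 0.32 2.04 0.   0.78 1.75] t 6.13 F [-5.5 -0.5  5.5] w 21.9
shift cm [ 0.06 -2.51 -0.05]
dr [ 0.125  0.002 -0.   ]
r 189.0327954209766 -171.49659781943663
```

>>> apply_moves --increments '[{"gripper": 15,"delta_pos": [0,-0.6,0],"dr": [0.03,0,0]},{"gripper": 15,"delta_pos": [0,-0.6,0],"dr": [0.03,0,0]},{"gripper": 15,"delta_pos": [0,-0.5,0],"dr": [0.025,0,0]},{"gripper": 15,"delta_pos": [0,-0.4,0],"dr": [0.02,0,0]},{"gripper": 15,"delta_pos": [0,0,0],"dr": [0,0,0]}]'

```text
t: 6.55
ee_pos: [434.2, 176.8, 146.6]
orientation: [2.202, 0.04, -2.204]
ft_force: [-4.8, -0.1, 5.8]
width: 21.7
```

>>> apply_moves --increments '[{"gripper": 15,"delta_pos": [0,-0.2,0],"dr": [0.01,0,0]},{"gripper": 15,"delta_pos": [0,-0.2,0],"dr": [0.01,0,0]},{"gripper": 15,"delta_pos": [0,-0.2,0],"dr": [0,0,0]},{"gripper": 15,"delta_pos": [0,-0.2,0],"dr": [0,0,0]},{"gripper": 15,"delta_pos": [0,0,0],"dr": [0,0,0]}]'

```text
t: 6.97
ee_pos: [434.0, 180.5, 146.5]
orientation: [2.206, 0.013, -2.21]
ft_force: [-0.1, -27.7, 10.8]
width: 21.8
```

>>> apply_moves --increments '[{"gripper": 15,"delta_pos": [0,0.2,0],"dr": [0,0,0]},{"gripper": 100,"delta_pos": [0,0,0],"dr": [0,0,0]},{"gripper": 100,"delta_pos": [0,0,0],"dr": [0,0,0]},{"gripper": 100,"delta_pos": [0,0,0],"dr": [0,0,0]},{"gripper": 100,"delta_pos": [0,0,0],"dr": [0,0,0]}]'

```text
t: 7.38
ee_pos: [435.0, 183.0, 146.7]
orientation: [2.214, 0.018, -2.212]
ft_force: [1.3, -0.0, -0.4]
width: 44.4
```

>>> apply_moves --increments '[{"gripper": 100,"delta_pos": [0,0,0],"dr": [0,0,0]},{"gripper": 100,"delta_pos": [0,0,0],"dr": [0,0,0]},{"gripper": 100,"delta_pos": [0,0,0],"dr": [0,0,0]},{"gripper": 100,"delta_pos": [0,0,0],"dr": [0,0,0]},{"gripper": 100,"delta_pos": [0,0,0],"dr": [0,0,0]}]'

```text
t: 7.8
ee_pos: [434.5, 182.8, 146.7]
orientation: [2.214, 0.018, -2.213]
ft_force: [-0.6, -0.7, 0.2]
width: 78.1
```

>>> apply_moves --increments '[{"gripper": 100,"delta_pos": [-2,0,0],"dr": [0,0,0]},{"gripper": 100,"delta_pos": [-2,0,0],"dr": [0,0,0]},{"gripper": 100,"delta_pos": [-2,0,0],"dr": [0,0,0]},{"gripper": 100,"delta_pos": [-2,0,0],"dr": [0,0,0]},{"gripper": 100,"delta_pos": [-2,0,0],"dr": [0,0,0]}]'

```text
t: 8.22
ee_pos: [434.3, 182.7, 247.6]
orientation: [2.213, 0.018, -2.214]
ft_force: [-0.4, -0.0, -0.1]
width: 87.6
```

>>> apply_moves --increments '[{"gripper": 100,"delta_pos": [0,0,0],"dr": [-0.12,0,0]},{"gripper": 100,"delta_pos": [0,0,0],"dr": [-0.12,0,0]},{"gripper": 100,"delta_pos": [0,0,0],"dr": [-0.12,0,0]},{"gripper": 100,"delta_pos": [0,0,0],"dr": [-0.12,0,0]},{"gripper": 100,"delta_pos": [0,0,0],"dr": [-0.12,0,0]}]'

```text
t: 8.63
ee_pos: [434.4, 182.7, 246.7]
orientation: [1.866, 0.599, -1.865]
ft_force: [-0.8, -0.2, 0.5]
width: 87.9
```

>>> apply_moves --increments '[{"gripper": 100,"delta_pos": [0,0,0],"dr": [-0.12,0,0]},{"gripper": 100,"delta_pos": [0,0,0],"dr": [-0.12,0,0]},{"gripper": 100,"delta_pos": [0,0,0],"dr": [-0.12,0,0]},{"gripper": 100,"delta_pos": [0,0,0],"dr": [-0.12,0,0]},{"gripper": 100,"delta_pos": [0,0,0],"dr": [-0.12,0,0]}]'

```text
t: 9.05
ee_pos: [434.4, 182.7, 246.7]
orientation: [1.461, 1.023, -1.461]
ft_force: [0.0, 0.0, 0.7]
width: 87.7
```

```bash
cat >> h.py <<'E'
def jars():
    for n in ('scene','side'):
        d=cam(n,n+'L'); w=world(d)
        print(n,'jars');[print(*x) for x in tops(w,76,93,(400,690,-260,150))]
        print('handle',[x[2:] for x in tops(w,172,187,(400,680,-40,230),10)])
        p=w[(w[...,2]>117)&(w[...,2]<131)&(w[...,0]>400)&(w[...,0]<660)&(abs(w[...,1]-100)<130)]
        if len(p)>50: v=cv2.fitLine(p[:,:2].astype(np.float32),cv2.DIST_HUBER,0,.1,.1).ravel(); print('bar deg',np.degrees(np.arctan2(v[1],v[0])).round(1))
E
python3 - <<'E'
from h import *
plan((626,-74,250),0)
jars()
E
```

```text
pos [434.4 182.7 246.7] jaw yaw -20.0 q [ 0.37  0.17  1.94 -0.    1.02  0.72] t 9.05 F [0.  0.  0.7] w 87.7
shift cm [-0.34 26.78 17.57]
dr [-0.349  0.     0.   ]
scene jars
[327. 215.] 373 [623.4  79.3  87.3] [622.1  82.5] 28.8
[231. 218.] 343 [447.4 -81.8  80.9] [446.  -81.3] 28.2
[212. 248.] 396 [ 473.6 -170.5   80.8] [ 472.3 -169.6] 28.4
[289. 258.] 443 [629.1 -75.5  87.5] [627.5 -73.8] 28.0
handle [(array([434.2, 178.9, 180. ]), array([433.2, 181. ]), 11.1)]
bar deg 1.1
side jars
[313. 196.] 136 [ 476.1 -163.    79.1] [ 473.7 -167.1] 27.8
[251. 204.] 247 [625.6 -66.   85.1] [625.6 -71.3] 30.6
[316. 214.] 162 [451.4 -77.   79.2] [444.3 -80.1] 30.4
[234. 238.] 325 [620.5  88.4  85.3] [621.8  84.4] 29.2
handle [(array([431.9, 185.9, 178.7]), array([431.8, 183.5]), 11.4)]
bar deg 0.7
```

>>> apply_moves --increments '[{"gripper": 100,"delta_pos": [0,0,0],"dr": [-0.12,0,0]},{"gripper": 100,"delta_pos": [0,0,0],"dr": [-0.12,0,0]},{"gripper": 100,"delta_pos": [0,0,0],"dr": [-0.12,0,0]},{"gripper": 100,"delta_pos": [0,0,0],"dr": [0,0,0]},{"gripper": 100,"delta_pos": [0,0,0],"dr": [0,0,0]}]'

```text
t: 9.57
ee_pos: [434.4, 182.7, 246.7]
orientation: [1.21, 1.209, -1.21]
ft_force: [0.2, 0.6, -1.3]
width: 87.9
```

>>> apply_moves --increments '[{"gripper": 100,"delta_pos": [0,1.9,2.56],"dr": [0,0,0]},{"gripper": 100,"delta_pos": [0,1.9,2.56],"dr": [0,0,0]},{"gripper": 100,"delta_pos": [0,1.9,2.56],"dr": [0,0,0]},{"gripper": 100,"delta_pos": [0,1.9,2.56],"dr": [0,0,0]},{"gripper": 100,"delta_pos": [0,1.9,2.56],"dr": [0,0,0]}]'

```text
t: 9.98
ee_pos: [530.9, 53.9, 246.7]
orientation: [1.21, 1.209, -1.21]
ft_force: [0.7, 0.3, 0.1]
width: 88.0
```

>>> apply_moves --increments '[{"gripper": 100,"delta_pos": [0,1.9,2.56],"dr": [0,0,0]},{"gripper": 100,"delta_pos": [0,1.9,2.56],"dr": [0,0,0]},{"gripper": 100,"delta_pos": [0,1.9,2.56],"dr": [0,0,0]},{"gripper": 100,"delta_pos": [0,1.9,2.56],"dr": [0,0,0]},{"gripper": 100,"delta_pos": [0,1.9,2.56],"dr": [0,0,0]}]'

```text
t: 10.4
ee_pos: [626.5, -73.8, 246.6]
orientation: [1.21, 1.209, -1.21]
ft_force: [0.5, 0.7, -0.9]
width: 87.8
```

```bash
python3 - <<'E'
from h import *
plan((627,-73,55),0.8)
w=world(cam('wrist'))
for x in tops(w,80,93,(560,690,-260,150)): print(*x)
E
```

```text
pos [626.5 -73.8 246.6] jaw yaw -0.1 q [-0.14  0.41  1.6   0.    1.12 -0.13] t 10.4 F [ 0.5  0.7 -0.9] w 87.8
shift cm [19.16  0.06 -0.08]
dr [-0.015 -0.     0.   ]
[273.  25.] 3098 [621.9  76.   87.8] [621.9  80.7] 27.8
[279. 198.] 2573 [627.1 -73.3  87.7] [627.  -74.3] 27.9
```

>>> apply_moves --increments '[{"gripper": 100,"delta_pos": [2.4,0.01,0],"dr": [-0.015,0,0]},{"gripper": 100,"delta_pos": [2.4,0.01,0],"dr": [0,0,0]},{"gripper": 100,"delta_pos": [2.4,0.01,0],"dr": [0,0,0]},{"gripper": 100,"delta_pos": [2.4,0.01,0],"dr": [0,0,0]},{"gripper": 100,"delta_pos": [2.4,0.01,0],"dr": [0,0,0]}]'

```text
t: 10.87
ee_pos: [626.1, -72.3, 125.5]
orientation: [1.199, 1.216, -1.199]
ft_force: [0.3, 0.3, 0.5]
width: 87.9
```

>>> apply_moves --increments '[{"gripper": 100,"delta_pos": [2,0,0],"dr": [0,0,0]},{"gripper": 100,"delta_pos": [2,0,0],"dr": [0,0,0]},{"gripper": 100,"delta_pos": [2,0,0],"dr": [0,0,0]},{"gripper": 100,"delta_pos": [1.1,0,0],"dr": [0,0,0]},{"gripper": 100,"delta_pos": [0,0,0],"dr": [0,0,0]}]'

```text
t: 11.28
ee_pos: [624.4, -72.0, 53.1]
orientation: [1.195, 1.221, -1.2]
ft_force: [-1.0, -0.1, -0.2]
width: 87.6
```

>>> apply_moves --increments '[{"gripper": 50,"delta_pos": [0,0,0],"dr": [0,0,0]},{"gripper": 50,"delta_pos": [0,0,0],"dr": [0,0,0]},{"gripper": 50,"delta_pos": [0,0,0],"dr": [0,0,0]},{"gripper": 50,"delta_pos": [0,0,0],"dr": [0,0,0]},{"gripper": 50,"delta_pos": [0,0,0],"dr": [0,0,0]}]'

```text
t: 11.7
ee_pos: [627.1, -72.4, 56.8]
orientation: [1.196, 1.217, -1.193]
ft_force: [2.4, 0.6, 0.6]
width: 58.0
```

>>> apply_moves --increments '[{"gripper": 50,"delta_pos": [0,0,0],"dr": [0,0,0]},{"gripper": 50,"delta_pos": [0,0,0],"dr": [0,0,0]},{"gripper": 50,"delta_pos": [0,0,0],"dr": [0,0,0]},{"gripper": 50,"delta_pos": [0,0,0],"dr": [0,0,0]},{"gripper": 50,"delta_pos": [0,0,0],"dr": [0,0,0]}]'

```text
t: 12.12
ee_pos: [627.3, -72.4, 56.8]
orientation: [1.195, 1.217, -1.193]
ft_force: [1.5, 1.3, 5.5]
width: 55.8
```

>>> apply_moves --increments '[{"gripper": 50,"delta_pos": [-0.3,0,0],"dr": [0,0,0]},{"gripper": 50,"delta_pos": [-0.3,0,0],"dr": [0,0,0]},{"gripper": 50,"delta_pos": [0,0,1.5],"dr": [0,0,0]},{"gripper": 50,"delta_pos": [0,0,1.5],"dr": [0,0,0]},{"gripper": 50,"delta_pos": [0,0,1.5],"dr": [0,0,0]}]'

```text
t: 12.53
ee_pos: [626.8, -118.8, 61.4]
orientation: [1.194, 1.219, -1.195]
ft_force: [-0.3, -0.3, -2.4]
width: 55.4
```

>>> apply_moves --increments '[{"gripper": 50,"delta_pos": [0,0,1.5],"dr": [0,0,0]},{"gripper": 50,"delta_pos": [0,0,1.5],"dr": [0,0,0]},{"gripper": 50,"delta_pos": [0,0,1.5],"dr": [0,0,0]},{"gripper": 50,"delta_pos": [0,0,1.5],"dr": [0,0,0]},{"gripper": 50,"delta_pos": [0,0,0.7],"dr": [0,0,0]}]'

```text
t: 12.95
ee_pos: [628.5, -187.1, 61.6]
orientation: [1.196, 1.217, -1.196]
ft_force: [-1.5, 0.0, -3.5]
width: 55.6
```

>>> apply_moves --increments '[{"gripper": 50,"delta_pos": [0.2,0,0],"dr": [0,0,0]},{"gripper": 50,"delta_pos": [0.2,0,0],"dr": [0,0,0]},{"gripper": 50,"delta_pos": [0.1,0,0],"dr": [0,0,0]},{"gripper": 50,"delta_pos": [0,0,0],"dr": [0,0,0]},{"gripper": 50,"delta_pos": [0,0,0],"dr": [0,0,0]}]'

```text
t: 13.37
ee_pos: [628.5, -183.6, 56.7]
orientation: [1.194, 1.219, -1.194]
ft_force: [-1.1, -1.1, 0.3]
width: 55.7
```

```bash
python3 - <<'E'
from h import *
plan((627.7,-192,56),0.8)
w=world(cam('wrist','w2'))
for x in tops(w,80,93,(560,690,-260,150)): print(*x)
w=world(cam('scene'))
for x in tops(w,80,93,(560,690,-260,150)): print(*x)
p=w[(w[...,2]>66)&(w[...,2]<74)&(w[...,0]>575)&(w[...,0]<680)&(w[...,1]>-245)&(w[...,1]<-205)]
print('stop inner',np.percentile(p[:,1],[2,50,98]))
E
```

```text
pos [ 628.5 -183.6   56.7] jaw yaw 1.2 q [-0.3   0.69  1.64 -0.    0.81 -0.32] t 13.37 F [-1.1 -1.1  0.3] w 55.7
shift cm [ 0.07 -0.1   0.84]
dr [ 0.007 -0.     0.   ]
[276. 274.] 8801 [ 626.6 -173.5   87.5] [ 626.4 -173.1] 38.5
[276. 349.] 1148 [ 627.3 -207.7   87.8] [ 627.3 -205. ] 19.4
[327. 214.] 363 [623.2  79.8  87.7] [623.   81.9] 28.8
[250. 298.] 109 [ 626.  -204.4   87.7] [ 625.2 -200.8] 23.0
stop inner [-234.08754496 -227.97912557 -209.50728831]
```

>>> apply_moves --increments '[{"gripper": 50,"delta_pos": [-0.05,0,0.1],"dr": [0,0,0]},{"gripper": 50,"delta_pos": [0,0,0.1],"dr": [0,0,0]},{"gripper": 50,"delta_pos": [0,0,0.1],"dr": [0,0,0]},{"gripper": 50,"delta_pos": [0,0,0.1],"dr": [0,0,0]},{"gripper": 50,"delta_pos": [0,0,0.1],"dr": [0,0,0]}]'

```text
t: 13.88
ee_pos: [628.5, -189.4, 57.1]
orientation: [1.194, 1.219, -1.195]
ft_force: [-0.3, -0.3, -2.3]
width: 55.5
```

>>> apply_moves --increments '[{"gripper": 50,"delta_pos": [0,0,0.1],"dr": [0,0,0]},{"gripper": 50,"delta_pos": [0,0,0],"dr": [0,0,0]},{"gripper": 50,"delta_pos": [0,0,0.1],"dr": [0,0,0]},{"gripper": 50,"delta_pos": [0,0,0],"dr": [0,0,0]},{"gripper": 50,"delta_pos": [0,0,0],"dr": [0,0,0]}]'

```text
t: 14.3
ee_pos: [628.6, -191.4, 57.2]
orientation: [1.195, 1.219, -1.195]
ft_force: [0.1, -0.7, -3.9]
width: 56.0
```

>>> apply_moves --increments '[{"gripper": 50,"delta_pos": [0,0,0.1],"dr": [0,0,0]},{"gripper": 50,"delta_pos": [0,0,0],"dr": [0,0,0]},{"gripper": 50,"delta_pos": [0,0,0],"dr": [0,0,0]},{"gripper": 50,"delta_pos": [0,0,0],"dr": [0,0,0]},{"gripper": 50,"delta_pos": [0,0,0],"dr": [0,0,0]}]'

```text
t: 14.72
ee_pos: [628.7, -192.3, 57.2]
orientation: [1.194, 1.219, -1.194]
ft_force: [0.0, 0.1, -2.6]
width: 55.5
```

No contact yet, so I'll continue 1 mm at a time.

>>> apply_moves --increments '[{"gripper": 50,"delta_pos": [0,0,0.1],"dr": [0,0,0]},{"gripper": 50,"delta_pos": [0,0,0],"dr": [0,0,0]},{"gripper": 50,"delta_pos": [0,0,0],"dr": [0,0,0]},{"gripper": 50,"delta_pos": [0,0,0],"dr": [0,0,0]},{"gripper": 50,"delta_pos": [0,0,0],"dr": [0,0,0]}]'

```text
t: 15.13
ee_pos: [628.6, -193.1, 57.1]
orientation: [1.195, 1.219, -1.194]
ft_force: [-0.1, 1.3, -2.0]
width: 55.8
```

>>> apply_moves --increments '[{"gripper": 50,"delta_pos": [0,0,0.1],"dr": [0,0,0]},{"gripper": 50,"delta_pos": [0,0,0],"dr": [0,0,0]},{"gripper": 50,"delta_pos": [0,0,0],"dr": [0,0,0]},{"gripper": 50,"delta_pos": [0,0,0],"dr": [0,0,0]},{"gripper": 50,"delta_pos": [0,0,0],"dr": [0,0,0]}]'

```text
t: 15.55
ee_pos: [628.6, -193.2, 57.2]
orientation: [1.195, 1.22, -1.194]
ft_force: [0.5, 5.8, -1.9]
width: 55.2
```

```bash
python3 - <<'E'
from h import *
o,_=tool();print(o['ft_force'])
d=cam('wrist'); cv2.imwrite('pics/w3.png',d['img'][150:,100:460,::-1]); w=world(d)
for x in tops(w,80,93,(560,690,-260,-120)): print(*x)
print([ (v,w[v,276].round(1).tolist()) for v in range(330,420,8)])
E
```

```text
[ 0.51141318  5.8288388  -1.8995018 ]
[276. 274.] 8844 [ 626.7 -183.1   87.8] [ 626.8 -183.2] 38.6
[277. 349.] 1132 [ 627.4 -217.4   88.2] [ 627.4 -214.2] 19.3
[(330, [626.5, -168.9, 146.9]), (338, [626.5, -170.8, 147.0]), (346, [627.2, -216.8, 87.3]), (354, [627.2, -219.7, 88.7]), (362, [628.1, -277.8, 21.1]), (370, [628.2, -278.3, 28.1]), (378, [628.2, -278.1, 35.3]), (386, [626.6, -175.2, 156.1]), (394, [626.5, -170.7, 163.0]), (402, [626.6, -172.0, 163.4]), (410, [626.5, -171.0, 166.1]), (418, [626.5, -170.8, 167.8])]
```

View pics/w3.png

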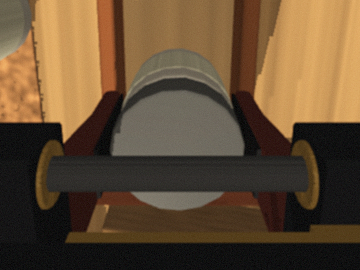

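>>> apply_moves --increments '[{"gripper": 50,"delta_pos": [0.1,0,0],"dr": [0,0,0]},{"gripper": 50,"delta_pos": [0,0,0],"dr": [0,0,0]},{"gripper": 100,"delta_pos": [0,0,0],"dr": [0,0,0]},{"gripper": 100,"delta_pos": [0,0,0],"dr": [0,0,0]},{"gripper": 100,"delta_pos": [0,0,0],"dr": [0,0,0]}]'

```text
t: 16.02
ee_pos: [629.1, -194.7, 56.6]
orientation: [1.194, 1.217, -1.194]
ft_force: [-0.7, -0.0, -0.6]
width: 72.6
```

>>> apply_moves --increments '[{"gripper": 100,"delta_pos": [0,0,0],"dr": [0,0,0]},{"gripper": 100,"delta_pos": [0,0,0],"dr": [0,0,0]},{"gripper": 100,"delta_pos": [0,0,0],"dr": [0,0,0]},{"gripper": 100,"delta_pos": [-1,0,0],"dr": [0,0,0]},{"gripper": 100,"delta_pos": [-2,0,0],"dr": [0,0,0]}]'

```text
t: 16.43
ee_pos: [626.9, -193.8, 84.6]
orientation: [1.194, 1.223, -1.197]
ft_force: [-0.4, -0.1, 0.2]
width: 87.6
```

>>> apply_moves --increments '[{"gripper": 100,"delta_pos": [-3,0,0],"dr": [0,0,0]},{"gripper": 100,"delta_pos": [-3,0,0],"dr": [0,0,0]},{"gripper": 100,"delta_pos": [-3,0,-2.5],"dr": [0,0,0]},{"gripper": 100,"delta_pos": [-2,0,-2.5],"dr": [0,0,0]},{"gripper": 100,"delta_pos": [-2,0,-2.5],"dr": [0,0,0]}]'

```text
t: 16.85
ee_pos: [627.4, -119.0, 218.8]
orientation: [1.196, 1.216, -1.194]
ft_force: [-0.2, -0.2, -0.7]
width: 87.8
```

>>> apply_moves --increments '[{"gripper": 100,"delta_pos": [0,0,-2.5],"dr": [0,0,0]},{"gripper": 100,"delta_pos": [0,0,-2.5],"dr": [0,0,0]},{"gripper": 100,"delta_pos": [0,0,-2.5],"dr": [0,0,0]},{"gripper": 100,"delta_pos": [0,0,-2.5],"dr": [0,0,0]},{"gripper": 100,"delta_pos": [0,0,-2.5],"dr": [0,0,0]}]'

```text
t: 17.27
ee_pos: [624.6, 6.8, 217.2]
orientation: [1.195, 1.218, -1.194]
ft_force: [1.0, -0.7, 0.7]
width: 87.6
```

>>> apply_moves --increments '[{"gripper": 100,"delta_pos": [0,0,-2.5],"dr": [0,0,0]},{"gripper": 100,"delta_pos": [0,0,-2.5],"dr": [0,0,0]},{"gripper": 100,"delta_pos": [0,0,-2.5],"dr": [0,0,0]},{"gripper": 100,"delta_pos": [0,0,0],"dr": [0,0,0]},{"gripper": 100,"delta_pos": [0,0,0],"dr": [0,0,0]}]'

```text
t: 17.68
ee_pos: [623.1, 81.6, 216.8]
orientation: [1.193, 1.219, -1.192]
ft_force: [0.7, 0.2, -0.3]
width: 87.6
```

```bash
python3 - <<'E'
from h import *
plan((622,81,55),0.8)
w=world(cam('wrist'))
for x in tops(w,80,93,(560,690,-260,150)): print(*x)
jars()
E
```

```text
pos [623.1  81.6 216.8] jaw yaw 1.3 q [ 0.11  0.44  1.63 -0.    1.06  0.09] t 17.68 F [ 0.7  0.2 -0.3] w 87.6
shift cm [16.18 -0.12  0.05]
dr [ 0.008  0.    -0.001]
[277. 205.] 3089 [621.7  82.4  87.7] [621.7  81.1] 28.0
scene jars
[327. 215.] 377 [623.5  79.1  87.3] [622.3  81.8] 28.5
[231. 218.] 348 [447.4 -82.1  80.9] [446.4 -81.1] 27.9
[230. 251.] 400 [ 510.2 -149.7   80.8] [ 510.1 -148.1] 28.9
[253. 296.] 521 [ 629.  -195.4   87.4] [ 627.6 -193.7] 28.4
handle [(array([433.8, 177.9, 179.8]), array([433.6, 180.8]), 11.7)]
bar deg 0.8
side jars
[265. 183.] 179 [ 622.7 -186.7   84.9] [ 626.7 -189.2] 30.8
[301. 197.] 189 [ 508.6 -145.3   79.2] [ 510.5 -146.7] 31.2
[319. 214.] 207 [445.8 -77.6  79.3] [445.6 -80.2] 29.6
[234. 238.] 325 [620.6  88.4  85.2] [620.8  83.1] 30.2
handle [(array([432. , 186. , 178.2]), array([431.9, 183.7]), 10.9)]
bar deg 0.5
```

>>> apply_moves --increments '[{"gripper": 100,"delta_pos": [2.2,-0.03,0],"dr": [0.008,0,0]},{"gripper": 100,"delta_pos": [2.2,-0.03,0],"dr": [0,0,0]},{"gripper": 100,"delta_pos": [2.2,-0.03,0],"dr": [0,0,0]},{"gripper": 100,"delta_pos": [2.2,-0.03,0],"dr": [0,0,0]},{"gripper": 100,"delta_pos": [2.2,0,0],"dr": [0,0,0]}]'

```text
t: 18.25
ee_pos: [622.1, 79.1, 105.4]
orientation: [1.202, 1.214, -1.201]
ft_force: [0.9, -0.4, -0.3]
width: 87.7
```

>>> apply_moves --increments '[{"gripper": 100,"delta_pos": [2,0,0],"dr": [0,0,0]},{"gripper": 100,"delta_pos": [2,0,0],"dr": [0,0,0]},{"gripper": 100,"delta_pos": [1.0,0,0],"dr": [0,0,0]},{"gripper": 50,"delta_pos": [0,0,0],"dr": [0,0,0]},{"gripper": 50,"delta_pos": [0,0,0],"dr": [0,0,0]}]'

```text
t: 18.67
ee_pos: [622.0, 79.9, 56.2]
orientation: [1.201, 1.215, -1.202]
ft_force: [1.1, 0.8, -0.2]
width: 77.8
```

>>> apply_moves --increments '[{"gripper": 50,"delta_pos": [0,0,0],"dr": [0,0,0]},{"gripper": 50,"delta_pos": [0,0,0],"dr": [0,0,0]},{"gripper": 50,"delta_pos": [0,0,0],"dr": [0,0,0]},{"gripper": 50,"delta_pos": [0,0,0],"dr": [0,0,0]},{"gripper": 50,"delta_pos": [0,0,0],"dr": [0,0,0]}]'

```text
t: 19.08
ee_pos: [622.9, 80.7, 57.4]
orientation: [1.201, 1.213, -1.199]
ft_force: [0.4, -0.7, 7.0]
width: 55.3
```

>>> apply_moves --increments '[{"gripper": 50,"delta_pos": [0,0,0],"dr": [0,0,0]},{"gripper": 50,"delta_pos": [0,0,0],"dr": [0,0,0]},{"gripper": 50,"delta_pos": [0,0,0],"dr": [0,0,0]},{"gripper": 50,"delta_pos": [-0.3,0,0],"dr": [0,0,0]},{"gripper": 50,"delta_pos": [-0.3,0,0],"dr": [0,0,0]}]'

```text
t: 19.5
ee_pos: [621.4, 80.6, 62.1]
orientation: [1.2, 1.216, -1.201]
ft_force: [0.5, -0.4, -2.3]
width: 56.0
```

>>> apply_moves --increments '[{"gripper": 50,"delta_pos": [0,0.02,2.1],"dr": [0,0,0]},{"gripper": 50,"delta_pos": [0,0.02,2.1],"dr": [0,0,0]},{"gripper": 50,"delta_pos": [0,0.02,2.1],"dr": [0,0,0]},{"gripper": 50,"delta_pos": [0,0.02,2.1],"dr": [0,0,0]},{"gripper": 50,"delta_pos": [0,0.02,2.1],"dr": [0,0,0]}]'

```text
t: 19.92
ee_pos: [623.7, -25.1, 62.0]
orientation: [1.2, 1.216, -1.201]
ft_force: [0.7, -0.0, -3.6]
width: 55.8
```

>>> apply_moves --increments '[{"gripper": 50,"delta_pos": [0,0.02,2.1],"dr": [0,0,0]},{"gripper": 50,"delta_pos": [0,0.02,2.1],"dr": [0,0,0]},{"gripper": 50,"delta_pos": [0,0.02,2.1],"dr": [0,0,0]},{"gripper": 50,"delta_pos": [0,0.02,2.1],"dr": [0,0,0]},{"gripper": 50,"delta_pos": [0,0.02,2.0],"dr": [0,0,0]}]'

```text
t: 20.33
ee_pos: [625.9, -129.3, 61.9]
orientation: [1.2, 1.216, -1.201]
ft_force: [-0.4, -0.9, -2.9]
width: 55.7
```

>>> apply_moves --increments '[{"gripper": 50,"delta_pos": [0.2,0,0],"dr": [0,0,0]},{"gripper": 50,"delta_pos": [0.2,0,0],"dr": [0,0,0]},{"gripper": 50,"delta_pos": [0.1,0,0],"dr": [0,0,0]},{"gripper": 50,"delta_pos": [0,0,0],"dr": [0,0,0]},{"gripper": 50,"delta_pos": [0,0,0],"dr": [0,0,0]}]'

```text
t: 20.75
ee_pos: [626.5, -127.6, 57.4]
orientation: [1.199, 1.215, -1.2]
ft_force: [-0.4, -2.2, 1.2]
width: 56.0
```

>>> apply_moves --increments '[{"gripper": 50,"delta_pos": [0,0,0.1],"dr": [0,0,0]},{"gripper": 50,"delta_pos": [0,0,0.1],"dr": [0,0,0]},{"gripper": 50,"delta_pos": [0,0,0.1],"dr": [0,0,0]},{"gripper": 50,"delta_pos": [0,0,0],"dr": [0,0,0]},{"gripper": 50,"delta_pos": [0,0,0],"dr": [0,0,0]}]'

```text
t: 21.17
ee_pos: [626.9, -131.0, 57.4]
orientation: [1.201, 1.214, -1.2]
ft_force: [0.1, 3.6, 4.5]
width: 55.6
```

>>> apply_moves --increments '[{"gripper": 50,"delta_pos": [-0.08,0,0],"dr": [0,0,0]},{"gripper": 50,"delta_pos": [0,0,0.1],"dr": [0,0,0]},{"gripper": 50,"delta_pos": [0,0,0.1],"dr": [0,0,0]},{"gripper": 50,"delta_pos": [0,0,0.1],"dr": [0,0,0]},{"gripper": 50,"delta_pos": [0,0,0],"dr": [0,0,0]}]'

```text
t: 21.58
ee_pos: [626.2, -134.7, 57.6]
orientation: [1.2, 1.215, -1.201]
ft_force: [-0.3, 0.4, -1.8]
width: 55.5
```

>>> apply_moves --increments '[{"gripper": 50,"delta_pos": [0,0,0.1],"dr": [0,0,0]},{"gripper": 50,"delta_pos": [0,0,0.1],"dr": [0,0,0]},{"gripper": 50,"delta_pos": [0,0,0],"dr": [0,0,0]},{"gripper": 50,"delta_pos": [0,0,0],"dr": [0,0,0]},{"gripper": 50,"delta_pos": [0,0,0],"dr": [0,0,0]}]'

```text
t: 22.0
ee_pos: [626.6, -136.4, 58.0]
orientation: [1.2, 1.215, -1.2]
ft_force: [0.3, -0.1, -2.7]
width: 55.6
```

>>> apply_moves --increments '[{"gripper": 50,"delta_pos": [0,0,0.1],"dr": [0,0,0]},{"gripper": 50,"delta_pos": [0,0,0],"dr": [0,0,0]},{"gripper": 50,"delta_pos": [0,0,0],"dr": [0,0,0]},{"gripper": 50,"delta_pos": [0,0,0],"dr": [0,0,0]},{"gripper": 50,"delta_pos": [0,0,0],"dr": [0,0,0]}]'

```text
t: 22.42
ee_pos: [626.6, -137.3, 58.0]
orientation: [1.2, 1.215, -1.2]
ft_force: [-0.8, 0.5, -1.8]
width: 55.4
```

>>> apply_moves --increments '[{"gripper": 50,"delta_pos": [0,0,0.1],"dr": [0,0,0]},{"gripper": 50,"delta_pos": [0,0,0],"dr": [0,0,0]},{"gripper": 50,"delta_pos": [0,0,0],"dr": [0,0,0]},{"gripper": 50,"delta_pos": [0,0,0],"dr": [0,0,0]},{"gripper": 50,"delta_pos": [0,0,0],"dr": [0,0,0]}]'

```text
t: 22.83
ee_pos: [626.6, -138.3, 58.0]
orientation: [1.2, 1.215, -1.2]
ft_force: [0.2, -0.8, -2.0]
width: 55.5
```

```bash
python3 - <<'E'
from h import *
w=world(cam('wrist'))
for x in tops(w,80,93,(560,690,-260,150)): print(*x)
w=world(cam('scene','s4'))
for x in tops(w,80,93,(560,690,-260,150)): print(*x)
E
```

```text
[276. 271.] 9634 [ 624.8 -127.2   88. ] [ 624.8 -128.1] 38.5
[279. 364.] 3337 [ 626.4 -171.9   86.9] [ 626.8 -180. ] 26.4
[255. 293.] 615 [ 627.6 -187.6   87.8] [ 619.1 -182.9] 41.2
```

>>> apply_moves --increments '[{"gripper": 50,"delta_pos": [0,0,0.1],"dr": [0,0,0]},{"gripper": 50,"delta_pos": [0,0,0],"dr": [0,0,0]},{"gripper": 50,"delta_pos": [0,0,0],"dr": [0,0,0]},{"gripper": 50,"delta_pos": [0,0,0],"dr": [0,0,0]},{"gripper": 50,"delta_pos": [0,0,0],"dr": [0,0,0]}]'

```text
t: 23.35
ee_pos: [626.6, -139.3, 58.0]
orientation: [1.2, 1.215, -1.2]
ft_force: [0.5, 0.1, -2.4]
width: 55.7
```

>>> apply_moves --increments '[{"gripper": 50,"delta_pos": [0,0,0.1],"dr": [0,0,0]},{"gripper": 50,"delta_pos": [0,0,0],"dr": [0,0,0]},{"gripper": 50,"delta_pos": [0,0,0],"dr": [0,0,0]},{"gripper": 50,"delta_pos": [0,0,0],"dr": [0,0,0]},{"gripper": 50,"delta_pos": [0,0,0],"dr": [0,0,0]}]'

```text
t: 23.77
ee_pos: [626.6, -139.9, 58.0]
orientation: [1.201, 1.215, -1.2]
ft_force: [-0.6, 5.6, -1.5]
width: 55.5
```

>>> apply_moves --increments '[{"gripper": 50,"delta_pos": [0.1,0,0],"dr": [0,0,0]},{"gripper": 50,"delta_pos": [0,0,0],"dr": [0,0,0]},{"gripper": 100,"delta_pos": [0,0,0],"dr": [0,0,0]},{"gripper": 100,"delta_pos": [0,0,0],"dr": [0,0,0]},{"gripper": 100,"delta_pos": [0,0,0],"dr": [0,0,0]}]'

```text
t: 24.18
ee_pos: [627.0, -140.9, 57.2]
orientation: [1.2, 1.214, -1.2]
ft_force: [-0.5, -0.2, -0.0]
width: 72.4
```

>>> apply_moves --increments '[{"gripper": 100,"delta_pos": [0,0,0],"dr": [0,0,0]},{"gripper": 100,"delta_pos": [0,0,0],"dr": [0,0,0]},{"gripper": 100,"delta_pos": [0,0,0],"dr": [0,0,0]},{"gripper": 100,"delta_pos": [-1,0,0],"dr": [0,0,0]},{"gripper": 100,"delta_pos": [-2,0,0],"dr": [0,0,0]}]'

```text
t: 24.6
ee_pos: [624.9, -140.0, 85.5]
orientation: [1.199, 1.219, -1.203]
ft_force: [0.9, 0.1, -0.3]
width: 88.1
```

>>> apply_moves --increments '[{"gripper": 100,"delta_pos": [-3,0,0],"dr": [0,0,0]},{"gripper": 100,"delta_pos": [-3,0,0],"dr": [0,0,0]},{"gripper": 100,"delta_pos": [-3,0,0],"dr": [0,0,0]},{"gripper": 100,"delta_pos": [-3,0,0],"dr": [0,0,0]},{"gripper": 100,"delta_pos": [-2,0,0],"dr": [0,0,0]}]'

```text
t: 25.02
ee_pos: [627.6, -140.6, 231.1]
orientation: [1.201, 1.211, -1.198]
ft_force: [0.4, -1.2, -0.5]
width: 88.1
```

>>> apply_moves --increments '[{"gripper": 100,"delta_pos": [0,-2.3,0.15],"dr": [0,0,0]},{"gripper": 100,"delta_pos": [0,-2.3,0.15],"dr": [0,0,0]},{"gripper": 100,"delta_pos": [0,-2.3,0.15],"dr": [0,0,0]},{"gripper": 100,"delta_pos": [0,-2.3,0.15],"dr": [0,0,0]},{"gripper": 100,"delta_pos": [0,-2.3,0.15],"dr": [0,0,0]}]'

```text
t: 25.43
ee_pos: [510.6, -149.2, 227.8]
orientation: [1.2, 1.214, -1.2]
ft_force: [-0.6, -0.0, 0.4]
width: 87.5
```

```bash
python3 - <<'E'
from h import *
plan((510,-147.5,48),0.8)
w=world(cam('wrist'))
for x in tops(w,74,93,(400,690,-260,150)): print(*x)
jars()
E
```

```text
pos [ 510.6 -149.2  227.8] jaw yaw 0.7 q [-0.31  0.29  1.84 -0.    1.01 -0.32] t 25.43 F [-0.6 -0.   0.4] w 87.5
shift cm [17.98 -0.07 -0.18]
dr [-0.002  0.    -0.001]
[205. 124.] 3267 [446.3 -81.5  80.7] [445.7 -82.1] 28.0
[404. 211.] 5062 [ 625.3 -156.6   87.2] [ 630.9 -164.6] 54.0
[276. 200.] 2756 [ 508.6 -148.8   80.7] [ 508.6 -149.9] 27.9
scene jars
[225. 223.] 58 [ 446.7 -102.    80.6] [446.2 -97.2] 21.6
[230. 251.] 400 [ 510.2 -149.7   81. ] [ 510.  -148.9] 28.2
[261. 287.] 994 [ 628.1 -168.9   87.5] [ 626.6 -166.4] 55.5
handle [(array([434.3, 178.8, 179.9]), array([433.3, 180.4]), 11.5)]
bar deg 1.1
side jars
[261. 188.] 406 [ 624.4 -156.3   85.1] [ 624.  -162.2] 57.2
[301. 197.] 186 [ 508.3 -145.4   79.2] [ 509.8 -147. ] 29.3
[318. 214.] 212 [446.  -77.2  79.3] [447.  -79.6] 29.8
handle [(array([431.8, 185.6, 178.3]), array([432.9, 183.5]), 13.2)]
bar deg 0.6
```

>>> apply_moves --increments '[{"gripper": 100,"delta_pos": [2.5,-0.02,0],"dr": [0,0,0]},{"gripper": 100,"delta_pos": [2.5,-0.02,0],"dr": [0,0,0]},{"gripper": 100,"delta_pos": [2.5,-0.02,0],"dr": [0,0,0]},{"gripper": 100,"delta_pos": [2.5,-0.02,0],"dr": [0,0,0]},{"gripper": 100,"delta_pos": [2.5,-0.02,0],"dr": [0,0,0]}]'

```text
t: 26.0
ee_pos: [512.4, -149.4, 101.4]
orientation: [1.201, 1.213, -1.199]
ft_force: [-0.2, 0.6, -0.4]
width: 87.9
```

>>> apply_moves --increments '[{"gripper": 100,"delta_pos": [2,0,0],"dr": [0,0,0]},{"gripper": 100,"delta_pos": [2,0,0],"dr": [0,0,0]},{"gripper": 100,"delta_pos": [1.3,0,0],"dr": [0,0,0]},{"gripper": 50,"delta_pos": [0,0,0],"dr": [0,0,0]},{"gripper": 50,"delta_pos": [0,0,0],"dr": [0,0,0]}]'

```text
t: 26.42
ee_pos: [511.5, -149.2, 48.6]
orientation: [1.2, 1.216, -1.2]
ft_force: [-0.0, -0.3, -0.4]
width: 78.0
```

>>> apply_moves --increments '[{"gripper": 50,"delta_pos": [0,0,0],"dr": [0,0,0]},{"gripper": 50,"delta_pos": [0,0,0],"dr": [0,0,0]},{"gripper": 50,"delta_pos": [0,0,0],"dr": [0,0,0]},{"gripper": 50,"delta_pos": [0,0,0],"dr": [0,0,0]},{"gripper": 50,"delta_pos": [0,0,0],"dr": [0,0,0]}]'

```text
t: 26.83
ee_pos: [511.3, -149.4, 50.0]
orientation: [1.201, 1.213, -1.2]
ft_force: [-1.0, -0.2, 6.8]
width: 55.7
```

>>> apply_moves --increments '[{"gripper": 50,"delta_pos": [0,0,0],"dr": [0,0,0]},{"gripper": 50,"delta_pos": [0,0,0],"dr": [0,0,0]},{"gripper": 50,"delta_pos": [0,0,0],"dr": [0,0,0]},{"gripper": 50,"delta_pos": [-1,0,0],"dr": [0,0,0]},{"gripper": 50,"delta_pos": [-2,0,0],"dr": [0,0,0]}]'

```text
t: 27.25
ee_pos: [509.0, -148.7, 78.0]
orientation: [1.199, 1.219, -1.203]
ft_force: [-0.7, 0.9, -2.6]
width: 55.6
```

>>> apply_moves --increments '[{"gripper": 50,"delta_pos": [-2.5,0,0],"dr": [0,0,0]},{"gripper": 50,"delta_pos": [-2.5,0,0],"dr": [0,0,0]},{"gripper": 50,"delta_pos": [-2.5,0,0],"dr": [0,0,0]},{"gripper": 50,"delta_pos": [-2.5,0,0],"dr": [0,0,0]},{"gripper": 50,"delta_pos": [0,0,0],"dr": [0,0,0]}]'

```text
t: 27.67
ee_pos: [513.2, -150.0, 184.0]
orientation: [1.202, 1.207, -1.196]
ft_force: [1.6, -0.8, -2.0]
width: 55.6
```

```bash
python3 - <<'E'
from h import *
plan((625.8,-76,180),0.8)
E
```

```text
pos [ 513.2 -150.   184. ] jaw yaw 0.7 q [-0.31  0.35  1.87  0.    0.91 -0.32] t 27.67 F [ 1.6 -0.8 -2. ] w 55.6
shift cm [ 0.47 11.34 -7.26]
dr [-0.002  0.002 -0.008]
```

>>> apply_moves --increments '[{"gripper": 50,"delta_pos": [0,2.32,-1.46],"dr": [0,0,0]},{"gripper": 50,"delta_pos": [0,2.32,-1.46],"dr": [0,0,0]},{"gripper": 50,"delta_pos": [0,2.32,-1.46],"dr": [0,0,0]},{"gripper": 50,"delta_pos": [0,2.32,-1.46],"dr": [0,0,0]},{"gripper": 50,"delta_pos": [0,2.32,-1.46],"dr": [0,0,0]}]'

```text
t: 28.08
ee_pos: [626.0, -74.0, 178.1]
orientation: [1.2, 1.216, -1.202]
ft_force: [1.0, -0.3, -3.0]
width: 55.7
```

>>> apply_moves --increments '[{"gripper": 50,"delta_pos": [2,0,0],"dr": [0,0,0]},{"gripper": 50,"delta_pos": [2,0,0],"dr": [0,0,0]},{"gripper": 50,"delta_pos": [2,0,0],"dr": [0,0,0]},{"gripper": 50,"delta_pos": [1,0,0],"dr": [0,0,0]},{"gripper": 50,"delta_pos": [0,0,0],"dr": [0,0,0]}]'

```text
t: 28.5
ee_pos: [623.4, -74.5, 105.8]
orientation: [1.198, 1.22, -1.204]
ft_force: [-0.2, -1.2, -2.3]
width: 55.7
```

```bash
python3 - <<'E'
from h import *
plan((625.8,-76,58),0.8)
d=cam('scene');cv2.imwrite('pics/s5.png',cv2.resize(d['img'][170:350,180:400,::-1],None,fx=2.5,fy=2.5))
E
```

```text
pos [623.4 -74.5 105.8] jaw yaw 0.7 q [-0.14  0.59  1.69 -0.    0.87 -0.15] t 28.5 F [-0.2 -1.2 -2.3] w 55.7
shift cm [4.78 0.27 0.16]
dr [-0.002 -0.001  0.006]
```

View pics/s5.png

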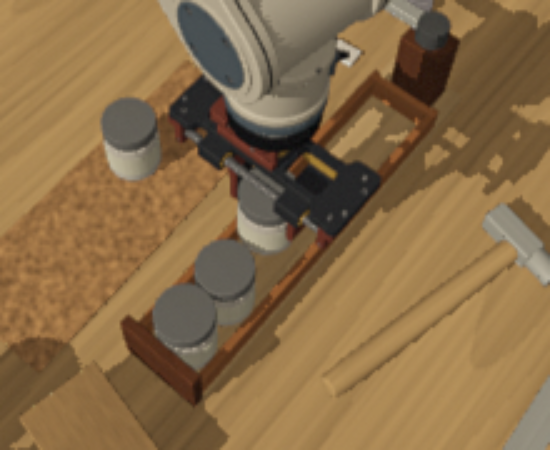

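The two old jars stand touching at the stop, and new jar A hangs over the lane just behind them. I'll lower it.

>>> apply_moves --increments '[{"gripper": 50,"delta_pos": [1.5,0.03,0],"dr": [0,0,0]},{"gripper": 50,"delta_pos": [1.5,0.03,0],"dr": [0,0,0]},{"gripper": 50,"delta_pos": [1.2,0,0],"dr": [0,0,0]},{"gripper": 50,"delta_pos": [0.4,0,0],"dr": [0,0,0]},{"gripper": 50,"delta_pos": [0,0,0],"dr": [0,0,0]}]'

```text
t: 28.97
ee_pos: [626.0, -74.9, 62.5]
orientation: [1.2, 1.216, -1.201]
ft_force: [0.9, 0.2, -2.2]
width: 55.8
```

>>> apply_moves --increments '[{"gripper": 50,"delta_pos": [0,0,0.1],"dr": [0,0,0]},{"gripper": 50,"delta_pos": [0,0,0.1],"dr": [0,0,0]},{"gripper": 50,"delta_pos": [0,0,0.1],"dr": [0,0,0]},{"gripper": 50,"delta_pos": [0,0,0],"dr": [0,0,0]},{"gripper": 50,"delta_pos": [0,0,0],"dr": [0,0,0]}]'

```text
t: 29.38
ee_pos: [626.8, -78.0, 63.5]
orientation: [1.201, 1.214, -1.2]
ft_force: [0.2, -0.4, -1.8]
width: 55.5
```

>>> apply_moves --increments '[{"gripper": 50,"delta_pos": [0.3,0,0.1],"dr": [0,0,0]},{"gripper": 50,"delta_pos": [0.3,0,0.1],"dr": [0,0,0]},{"gripper": 50,"delta_pos": [0,0,0.1],"dr": [0,0,0]},{"gripper": 50,"delta_pos": [0,0,0],"dr": [0,0,0]},{"gripper": 50,"delta_pos": [0,0,0],"dr": [0,0,0]}]'

```text
t: 29.8
ee_pos: [626.4, -80.9, 56.8]
orientation: [1.2, 1.215, -1.201]
ft_force: [-0.3, -0.9, -2.7]
width: 55.4
```

>>> apply_moves --increments '[{"gripper": 50,"delta_pos": [0,0,0.1],"dr": [0,0,0]},{"gripper": 50,"delta_pos": [0,0,0],"dr": [0,0,0]},{"gripper": 50,"delta_pos": [0,0,0],"dr": [0,0,0]},{"gripper": 50,"delta_pos": [0,0,0],"dr": [0,0,0]},{"gripper": 50,"delta_pos": [0,0,0],"dr": [0,0,0]}]'

```text
t: 30.22
ee_pos: [626.5, -81.8, 56.9]
orientation: [1.2, 1.215, -1.2]
ft_force: [-0.1, -0.5, -2.9]
width: 55.5
```

>>> apply_moves --increments '[{"gripper": 50,"delta_pos": [0,0,0.1],"dr": [0,0,0]},{"gripper": 50,"delta_pos": [0,0,0],"dr": [0,0,0]},{"gripper": 50,"delta_pos": [0,0,0],"dr": [0,0,0]},{"gripper": 50,"delta_pos": [0,0,0],"dr": [0,0,0]},{"gripper": 50,"delta_pos": [0,0,0],"dr": [0,0,0]}]'

```text
t: 30.63
ee_pos: [626.5, -82.8, 57.0]
orientation: [1.2, 1.215, -1.2]
ft_force: [-0.4, 0.1, -2.3]
width: 55.8
```

>>> apply_moves --increments '[{"gripper": 50,"delta_pos": [0,0,0.1],"dr": [0,0,0]},{"gripper": 50,"delta_pos": [0,0,0],"dr": [0,0,0]},{"gripper": 50,"delta_pos": [0,0,0],"dr": [0,0,0]},{"gripper": 50,"delta_pos": [0,0,0],"dr": [0,0,0]},{"gripper": 50,"delta_pos": [0,0,0],"dr": [0,0,0]}]'

```text
t: 31.05
ee_pos: [626.5, -82.9, 57.0]
orientation: [1.201, 1.216, -1.2]
ft_force: [0.3, 5.0, -1.8]
width: 55.6
```

>>> apply_moves --increments '[{"gripper": 50,"delta_pos": [0,0,0.1],"dr": [0,0,0]},{"gripper": 50,"delta_pos": [0,0,0],"dr": [0,0,0]},{"gripper": 50,"delta_pos": [0,0,0],"dr": [0,0,0]},{"gripper": 50,"delta_pos": [0,0,0],"dr": [0,0,0]},{"gripper": 50,"delta_pos": [0,0,0],"dr": [0,0,0]}]'

```text
t: 31.47
ee_pos: [626.4, -83.0, 57.0]
orientation: [1.202, 1.217, -1.2]
ft_force: [-0.2, 10.0, -1.3]
width: 55.4
```

>>> apply_moves --increments '[{"gripper": 50,"delta_pos": [0.1,0,-0.1],"dr": [0,0,0]},{"gripper": 50,"delta_pos": [0,0,0],"dr": [0,0,0]},{"gripper": 100,"delta_pos": [0,0,0],"dr": [0,0,0]},{"gripper": 100,"delta_pos": [0,0,0],"dr": [0,0,0]},{"gripper": 100,"delta_pos": [0,0,0],"dr": [0,0,0]}]'

```text
t: 31.88
ee_pos: [627.0, -84.1, 56.3]
orientation: [1.201, 1.214, -1.2]
ft_force: [0.5, 0.1, -0.2]
width: 72.2
```

>>> apply_moves --increments '[{"gripper": 100,"delta_pos": [0,0,0],"dr": [0,0,0]},{"gripper": 100,"delta_pos": [0,0,0],"dr": [0,0,0]},{"gripper": 100,"delta_pos": [0,0,0],"dr": [0,0,0]},{"gripper": 100,"delta_pos": [-1,0,0],"dr": [0,0,0]},{"gripper": 100,"delta_pos": [-2,0,0],"dr": [0,0,0]}]'

```text
t: 32.3
ee_pos: [624.8, -83.7, 84.5]
orientation: [1.199, 1.219, -1.203]
ft_force: [-0.4, 0.3, 0.8]
width: 87.7
```

>>> apply_moves --increments '[{"gripper": 100,"delta_pos": [-3,0,0],"dr": [0,0,0]},{"gripper": 100,"delta_pos": [-3,0,0],"dr": [0,0,0]},{"gripper": 100,"delta_pos": [-3,0,0],"dr": [0,0,0]},{"gripper": 100,"delta_pos": [-3,0,0],"dr": [0,0,0]},{"gripper": 100,"delta_pos": [-2,0,0],"dr": [0,0,0]}]'

```text
t: 32.72
ee_pos: [627.5, -84.0, 230.0]
orientation: [1.202, 1.212, -1.198]
ft_force: [-0.4, -0.2, -0.5]
width: 87.8
```

>>> apply_moves --increments '[{"gripper": 100,"delta_pos": [0,-3,0],"dr": [0,0,0]},{"gripper": 100,"delta_pos": [0,-3,0],"dr": [0,0,0]},{"gripper": 100,"delta_pos": [0,-3,0],"dr": [0,0,0]},{"gripper": 100,"delta_pos": [0,-3,0],"dr": [0,0,0]},{"gripper": 100,"delta_pos": [0,-3,0],"dr": [0,0,0]}]'

```text
t: 33.13
ee_pos: [475.1, -85.6, 226.6]
orientation: [1.2, 1.214, -1.2]
ft_force: [0.1, -0.6, 0.1]
width: 87.8
```

>>> apply_moves --increments '[{"gripper": 100,"delta_pos": [0,-2,0],"dr": [0,0,0]},{"gripper": 100,"delta_pos": [0,-1,0],"dr": [0,0,0]},{"gripper": 100,"delta_pos": [0,0,0],"dr": [0,0,0]},{"gripper": 100,"delta_pos": [0,0,0],"dr": [0,0,0]},{"gripper": 100,"delta_pos": [0,0,0],"dr": [0,0,0]}]'

```text
t: 33.55
ee_pos: [448.2, -86.2, 226.6]
orientation: [1.201, 1.213, -1.199]
ft_force: [-0.2, 0.4, 0.0]
width: 87.7
```

```bash
python3 - <<'E'
from h import *
plan((446,-81.5,50),0.8)
w=world(cam('wrist'))
for x in tops(w,74,93,(400,690,-260,150)): print(*x)
jars()
E
```

```text
pos [448.2 -86.2 226.6] jaw yaw 0.7 q [-0.22  0.18  1.99  0.    0.97 -0.23] t 33.55 F [-0.2  0.4  0. ] w 87.7
shift cm [17.66 -0.25 -0.48]
dr [-0.002  0.    -0.002]
[275. 196.] 2805 [445.6 -81.   80.7] [445.8 -82.2] 28.1
[465. 226.] 6071 [ 620.5 -107.5   86.7] [ 621.8 -120.8] 65.2
scene jars
[231. 218.] 341 [447.2 -81.9  81. ] [446.6 -80.8] 28.1
[269. 279.] 1439 [ 627.6 -142.5   87.5] [ 623.5 -138.2] 84.1
handle [(array([434.1, 178.5, 179.8]), array([432.4, 180.9]), 11.7)]
bar deg 1.3
side jars
[258. 193.] 623 [ 623.9 -126.8   85.2] [ 616.8 -133.8] 85.6
[319. 214.] 209 [445.9 -77.3  79.4] [445.2 -79.8] 29.4
handle [(array([432.1, 185.6, 178.8]), array([432. , 183.6]), 11.0)]
bar deg 0.4
```

>>> apply_moves --increments '[{"gripper": 100,"delta_pos": [2.5,-0.05,-0.11],"dr": [0,0,0]},{"gripper": 100,"delta_pos": [2.5,-0.05,-0.11],"dr": [0,0,0]},{"gripper": 100,"delta_pos": [2.5,-0.05,-0.11],"dr": [0,0,0]},{"gripper": 100,"delta_pos": [2.5,-0.05,-0.11],"dr": [0,0,0]},{"gripper": 100,"delta_pos": [2.5,-0.05,0],"dr": [0,0,0]}]'

```text
t: 34.12
ee_pos: [444.7, -81.5, 99.7]
orientation: [1.2, 1.215, -1.2]
ft_force: [-0.3, 0.6, -0.6]
width: 88.0
```

>>> apply_moves --increments '[{"gripper": 100,"delta_pos": [2,0,0],"dr": [0,0,0]},{"gripper": 100,"delta_pos": [2,0,0],"dr": [0,0,0]},{"gripper": 100,"delta_pos": [1.1,0,0],"dr": [0,0,0]},{"gripper": 50,"delta_pos": [0,0,0],"dr": [0,0,0]},{"gripper": 50,"delta_pos": [0,0,0],"dr": [0,0,0]}]'

```text
t: 34.53
ee_pos: [444.1, -81.5, 49.3]
orientation: [1.2, 1.216, -1.201]
ft_force: [0.3, -0.3, -0.5]
width: 77.9
```

>>> apply_moves --increments '[{"gripper": 50,"delta_pos": [0,0,0],"dr": [0,0,0]},{"gripper": 50,"delta_pos": [0,0,0],"dr": [0,0,0]},{"gripper": 50,"delta_pos": [0,0,0],"dr": [0,0,0]},{"gripper": 50,"delta_pos": [0,0,0],"dr": [0,0,0]},{"gripper": 50,"delta_pos": [0,0,0],"dr": [0,0,0]}]'

```text
t: 34.95
ee_pos: [445.2, -81.8, 50.9]
orientation: [1.201, 1.212, -1.199]
ft_force: [2.3, -0.8, 6.0]
width: 55.7
```

>>> apply_moves --increments '[{"gripper": 50,"delta_pos": [0,0,0],"dr": [0,0,0]},{"gripper": 50,"delta_pos": [0,0,0],"dr": [0,0,0]},{"gripper": 50,"delta_pos": [0,0,0],"dr": [0,0,0]},{"gripper": 50,"delta_pos": [-1,0,0],"dr": [0,0,0]},{"gripper": 50,"delta_pos": [-2,0,0],"dr": [0,0,0]}]'

```text
t: 35.37
ee_pos: [441.9, -81.2, 79.1]
orientation: [1.199, 1.219, -1.204]
ft_force: [-0.3, 0.1, -2.7]
width: 55.5
```

>>> apply_moves --increments '[{"gripper": 50,"delta_pos": [-2.5,0,0],"dr": [0,0,0]},{"gripper": 50,"delta_pos": [-2.5,0,0],"dr": [0,0,0]},{"gripper": 50,"delta_pos": [-2.5,0,0],"dr": [0,0,0]},{"gripper": 50,"delta_pos": [-2.5,0,0],"dr": [0,0,0]},{"gripper": 50,"delta_pos": [0,0,0],"dr": [0,0,0]}]'

```text
t: 35.78
ee_pos: [445.8, -82.0, 184.2]
orientation: [1.202, 1.209, -1.196]
ft_force: [0.9, 0.3, -2.2]
width: 55.2
```

```bash
python3 - <<'E'
from h import *
plan((625.3,-20,180),0.8)
E
```

```text
pos [445.8 -82.  184.2] jaw yaw 0.7 q [-0.21  0.24  2.04 -0.    0.86 -0.22] t 35.78 F [ 0.9  0.3 -2.2] w 55.2
shift cm [ 0.52 18.02 -5.98]
dr [-0.002  0.001 -0.006]
```

>>> apply_moves --increments '[{"gripper": 50,"delta_pos": [0,1.81,-0.6],"dr": [0,0,0]},{"gripper": 50,"delta_pos": [0,1.81,-0.6],"dr": [0,0,0]},{"gripper": 50,"delta_pos": [0,1.81,-0.6],"dr": [0,0,0]},{"gripper": 50,"delta_pos": [0,1.81,-0.6],"dr": [0,0,0]},{"gripper": 50,"delta_pos": [0,1.81,-0.6],"dr": [0,0,0]}]'

```text
t: 36.2
ee_pos: [533.7, -50.1, 178.8]
orientation: [1.199, 1.217, -1.202]
ft_force: [0.3, -0.4, -2.9]
width: 55.7
```

>>> apply_moves --increments '[{"gripper": 50,"delta_pos": [0,1.81,-0.6],"dr": [0,0,0]},{"gripper": 50,"delta_pos": [0,1.81,-0.6],"dr": [0,0,0]},{"gripper": 50,"delta_pos": [0,1.81,-0.6],"dr": [0,0,0]},{"gripper": 50,"delta_pos": [0,1.81,-0.6],"dr": [0,0,0]},{"gripper": 50,"delta_pos": [0,1.81,-0.6],"dr": [0,0,0]}]'

```text
t: 36.62
ee_pos: [623.7, -19.1, 178.3]
orientation: [1.199, 1.217, -1.203]
ft_force: [-0.8, -0.8, -2.6]
width: 56.1
```

>>> apply_moves --increments '[{"gripper": 50,"delta_pos": [2,0,0],"dr": [0,0,0]},{"gripper": 50,"delta_pos": [2,0,0],"dr": [0,0,0]},{"gripper": 50,"delta_pos": [2,0,0],"dr": [0,0,0]},{"gripper": 50,"delta_pos": [1,0,0],"dr": [0,0,0]},{"gripper": 50,"delta_pos": [0,0,0],"dr": [0,0,0]}]'

```text
t: 37.03
ee_pos: [621.4, -19.3, 106.4]
orientation: [1.197, 1.22, -1.205]
ft_force: [-0.5, 0.5, -2.4]
width: 55.6
```

>>> apply_moves --increments '[{"gripper": 50,"delta_pos": [0,0,0],"dr": [0,0,0]},{"gripper": 50,"delta_pos": [0,0,0],"dr": [0,0,0]},{"gripper": 50,"delta_pos": [0,0,0],"dr": [0,0,0]},{"gripper": 50,"delta_pos": [0,0,0],"dr": [0,0,0]},{"gripper": 50,"delta_pos": [0,0,0],"dr": [0,0,0]}]'

```text
t: 37.45
ee_pos: [624.8, -19.5, 111.0]
orientation: [1.201, 1.214, -1.199]
ft_force: [0.2, 0.4, -3.3]
width: 55.4
```

>>> apply_moves --increments '[{"gripper": 50,"delta_pos": [1.5,0,0],"dr": [0,0,0]},{"gripper": 50,"delta_pos": [1.5,0,0],"dr": [0,0,0]},{"gripper": 50,"delta_pos": [1.2,0,0],"dr": [0,0,0]},{"gripper": 50,"delta_pos": [0.8,0,0],"dr": [0,0,0]},{"gripper": 50,"delta_pos": [0.3,0,0],"dr": [0,0,0]}]'

```text
t: 37.87
ee_pos: [623.8, -19.5, 57.2]
orientation: [1.199, 1.216, -1.202]
ft_force: [-11.5, -0.2, 32.8]
width: 55.7
```

>>> apply_moves --increments '[{"gripper": 50,"delta_pos": [0,0,0.1],"dr": [0,0,0]},{"gripper": 50,"delta_pos": [0,0,0.1],"dr": [0,0,0]},{"gripper": 50,"delta_pos": [0,0,0.1],"dr": [0,0,0]},{"gripper": 50,"delta_pos": [0,0,0.1],"dr": [0,0,0]},{"gripper": 50,"delta_pos": [0,0,0.1],"dr": [0,0,0]}]'

```text
t: 38.28
ee_pos: [624.8, -24.4, 57.4]
orientation: [1.201, 1.214, -1.2]
ft_force: [-0.4, 3.3, 1.9]
width: 55.7
```

>>> apply_moves --increments '[{"gripper": 50,"delta_pos": [0,0,0.1],"dr": [0,0,0]},{"gripper": 50,"delta_pos": [0,0,0],"dr": [0,0,0]},{"gripper": 50,"delta_pos": [0,0,0],"dr": [0,0,0]},{"gripper": 50,"delta_pos": [0,0,0],"dr": [0,0,0]},{"gripper": 50,"delta_pos": [0,0,0],"dr": [0,0,0]}]'

```text
t: 38.7
ee_pos: [624.8, -25.5, 57.4]
orientation: [1.201, 1.214, -1.2]
ft_force: [-0.1, 1.8, 5.6]
width: 55.6
```

>>> apply_moves --increments '[{"gripper": 50,"delta_pos": [0,0,0.1],"dr": [0,0,0]},{"gripper": 50,"delta_pos": [0,0,0],"dr": [0,0,0]},{"gripper": 50,"delta_pos": [0,0,0],"dr": [0,0,0]},{"gripper": 50,"delta_pos": [0,0,0],"dr": [0,0,0]},{"gripper": 50,"delta_pos": [0,0,0],"dr": [0,0,0]}]'

```text
t: 39.12
ee_pos: [624.9, -26.3, 57.4]
orientation: [1.201, 1.214, -1.2]
ft_force: [0.2, 3.8, 5.2]
width: 55.9
```

>>> apply_moves --increments '[{"gripper": 50,"delta_pos": [-0.06,0,0.05],"dr": [0,0,0]},{"gripper": 50,"delta_pos": [0,0,0.05],"dr": [0,0,0]},{"gripper": 50,"delta_pos": [0,0,0],"dr": [0,0,0]},{"gripper": 50,"delta_pos": [0,0,0],"dr": [0,0,0]},{"gripper": 50,"delta_pos": [0,0,0],"dr": [0,0,0]}]'

```text
t: 39.53
ee_pos: [624.1, -27.2, 57.4]
orientation: [1.2, 1.215, -1.201]
ft_force: [-1.0, 4.2, 1.0]
width: 55.5
```

>>> apply_moves --increments '[{"gripper": 50,"delta_pos": [0,0,0.1],"dr": [0,0,0]},{"gripper": 50,"delta_pos": [0,0,0],"dr": [0,0,0]},{"gripper": 50,"delta_pos": [0,0,0],"dr": [0,0,0]},{"gripper": 50,"delta_pos": [0,0,0],"dr": [0,0,0]},{"gripper": 50,"delta_pos": [0,0,0],"dr": [0,0,0]}]'

```text
t: 39.95
ee_pos: [624.1, -27.4, 57.4]
orientation: [1.201, 1.216, -1.2]
ft_force: [0.3, 9.8, 0.8]
width: 55.5
```

>>> apply_moves --increments '[{"gripper": 50,"delta_pos": [0.03,0,-0.1],"dr": [0,0,0]},{"gripper": 50,"delta_pos": [0,0,0],"dr": [0,0,0]},{"gripper": 100,"delta_pos": [0,0,0],"dr": [0,0,0]},{"gripper": 100,"delta_pos": [0,0,0],"dr": [0,0,0]},{"gripper": 100,"delta_pos": [0,0,0],"dr": [0,0,0]}]'

```text
t: 40.37
ee_pos: [624.2, -28.0, 57.0]
orientation: [1.2, 1.215, -1.201]
ft_force: [0.0, -0.2, 1.1]
width: 72.6
```

>>> apply_moves --increments '[{"gripper": 100,"delta_pos": [0,0,0],"dr": [0,0,0]},{"gripper": 100,"delta_pos": [0,0,0],"dr": [0,0,0]},{"gripper": 100,"delta_pos": [0,0,0],"dr": [0,0,0]},{"gripper": 100,"delta_pos": [-1,0,0],"dr": [0,0,0]},{"gripper": 100,"delta_pos": [-2,0,0],"dr": [0,0,0]}]'

```text
t: 40.78
ee_pos: [622.6, -27.4, 85.8]
orientation: [1.198, 1.218, -1.204]
ft_force: [-0.3, -0.0, 0.3]
width: 88.1
```

>>> apply_moves --increments '[{"gripper": 100,"delta_pos": [-3,0,0],"dr": [0,0,0]},{"gripper": 100,"delta_pos": [-3,0,0],"dr": [0,0,0]},{"gripper": 100,"delta_pos": [-3,0,0],"dr": [0,0,0]},{"gripper": 100,"delta_pos": [-3,0,0],"dr": [0,0,0]},{"gripper": 100,"delta_pos": [-3.5,0,0],"dr": [0,0,0]}]'

```text
t: 41.2
ee_pos: [623.6, -27.4, 243.8]
orientation: [1.2, 1.216, -1.201]
ft_force: [1.4, -0.7, -0.9]
width: 87.8
```

>>> apply_moves --increments '[{"gripper": 100,"delta_pos": [-0.3,-1.95,-2.07],"dr": [0,0,0]},{"gripper": 100,"delta_pos": [0,-1.95,-2.07],"dr": [0,0,0]},{"gripper": 100,"delta_pos": [0,-1.95,-2.07],"dr": [0,0,0]},{"gripper": 100,"delta_pos": [0,-1.95,-2.07],"dr": [0,0,0]},{"gripper": 100,"delta_pos": [0,-1.95,-2.07],"dr": [0,0,0]}]'

```text
t: 41.62
ee_pos: [524.6, 75.6, 246.2]
orientation: [1.201, 1.214, -1.2]
ft_force: [-0.5, -0.3, 0.7]
width: 88.0
```

>>> apply_moves --increments '[{"gripper": 100,"delta_pos": [0,-1.95,-2.07],"dr": [0,0,0]},{"gripper": 100,"delta_pos": [0,-1.95,-2.07],"dr": [0,0,0]},{"gripper": 100,"delta_pos": [0,-1.95,-2.07],"dr": [0,0,0]},{"gripper": 100,"delta_pos": [0,-1.9,-2.07],"dr": [0,0,0]},{"gripper": 100,"delta_pos": [0,-1.9,-2.07],"dr": [0,0,0]}]'

```text
t: 42.03
ee_pos: [426.9, 177.9, 246.1]
orientation: [1.201, 1.214, -1.2]
ft_force: [0.3, -0.5, -0.4]
width: 87.8
```

>>> apply_moves --increments '[{"gripper": 100,"delta_pos": [0,0,0],"dr": [0.11,0,0]},{"gripper": 100,"delta_pos": [0,0,0],"dr": [0.11,0,0]},{"gripper": 100,"delta_pos": [0,0,0],"dr": [0.11,0,0]},{"gripper": 100,"delta_pos": [0,0,0],"dr": [0.11,0,0]},{"gripper": 100,"delta_pos": [0,0,0],"dr": [0.11,0,0]}]'

```text
t: 42.45
ee_pos: [427.8, 177.3, 246.1]
orientation: [1.598, 0.901, -1.596]
ft_force: [0.6, -0.3, 0.2]
width: 87.5
```

>>> apply_moves --increments '[{"gripper": 100,"delta_pos": [0,0,0],"dr": [0.11,0,0]},{"gripper": 100,"delta_pos": [0,0,0],"dr": [0.11,0,0]},{"gripper": 100,"delta_pos": [0,0,0],"dr": [0.11,0,0]},{"gripper": 100,"delta_pos": [0,0,0],"dr": [0.11,0,0]},{"gripper": 100,"delta_pos": [0,0,0],"dr": [0.11,0,0]}]'

```text
t: 42.87
ee_pos: [427.9, 177.2, 246.0]
orientation: [1.956, 0.476, -1.954]
ft_force: [0.9, -0.1, -0.3]
width: 88.1
```

>>> apply_moves --increments '[{"gripper": 100,"delta_pos": [0,0,0],"dr": [0.11,0,0]},{"gripper": 100,"delta_pos": [0,0,0],"dr": [0.11,0,0]},{"gripper": 100,"delta_pos": [0,0,0],"dr": [0.11,0,0]},{"gripper": 100,"delta_pos": [0,0,0],"dr": [0.11,0,0]},{"gripper": 100,"delta_pos": [0,0,0],"dr": [0,0,0]}]'

```text
t: 43.28
ee_pos: [427.9, 177.1, 246.0]
orientation: [2.203, 0.043, -2.201]
ft_force: [-0.2, 0.2, 0.2]
width: 87.8
```

```bash
python3 - <<'E'
from h import *
plan((433,182,146),-89)
w=world(cam('wrist'))
for x in tops(w,165,190,(380,650,100,250),10): print(*x)
jars()
d=cam('scene');cv2.imwrite('pics/s6.png',cv2.resize(d['img'][170:350,180:400,::-1],None,fx=2.5,fy=2.5))
E
```

```text
pos [427.9 177.1 246. ] jaw yaw -87.8 q [ 0.37  0.16  1.96 -0.    1.02  1.9 ] t 43.28 F [-0.2  0.2  0.2] w 87.8
shift cm [10.   -0.46 -0.52]
dr [ 0.021 -0.001  0.   ]
[272. 216.] 840 [434.8 180.1 180. ] [433.  180.1] 10.9
scene jars
[276. 271.] 1858 [ 626.9 -116.7   87.5] [ 625.5 -110.4] 111.4
handle [(array([434.4, 178.7, 180.1]), array([432.6, 180.6]), 11.6)]
bar deg 1.3
side jars
[255. 199.] 862 [623.2 -95.6  85.4] [ 620.3 -106.1] 113.3
handle [(array([431.8, 185.8, 178.7]), array([432.3, 184.4]), 10.8)]
bar deg 0.5
```

View pics/s6.png

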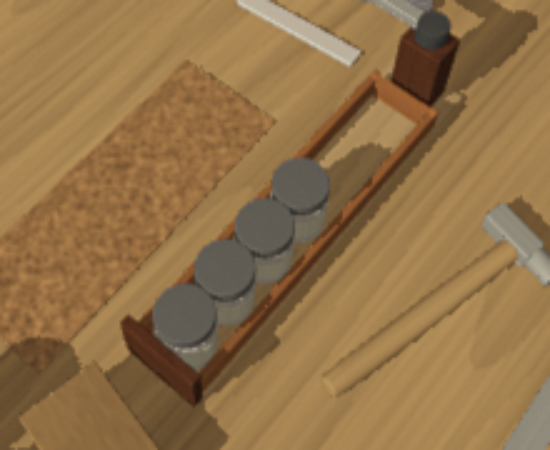

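Four jars stand upright in a touching row from the stop, and the mat is empty. Next I'll take hold of the handle.

>>> apply_moves --increments '[{"gripper": 100,"delta_pos": [2,-0.08,-0.1],"dr": [0.02,0,0]},{"gripper": 100,"delta_pos": [2,-0.08,-0.1],"dr": [0,0,0]},{"gripper": 100,"delta_pos": [2,-0.08,-0.1],"dr": [0,0,0]},{"gripper": 100,"delta_pos": [2,-0.08,-0.1],"dr": [0,0,0]},{"gripper": 100,"delta_pos": [1.9,-0.08,-0.1],"dr": [0,0,0]}]'

```text
t: 43.9
ee_pos: [432.8, 181.4, 145.5]
orientation: [2.209, 0.028, -2.209]
ft_force: [-0.2, 0.9, 0.2]
width: 87.6
```

>>> apply_moves --increments '[{"gripper": 15,"delta_pos": [0,0,0],"dr": [0,0,0]},{"gripper": 15,"delta_pos": [0,0,0],"dr": [0,0,0]},{"gripper": 15,"delta_pos": [0,0,0],"dr": [0,0,0]},{"gripper": 15,"delta_pos": [0,0,0],"dr": [0,0,0]},{"gripper": 15,"delta_pos": [0,0,0],"dr": [0,0,0]}]'

```text
t: 44.32
ee_pos: [433.5, 181.6, 147.4]
orientation: [2.212, 0.026, -2.208]
ft_force: [0.1, 0.3, -0.5]
width: 57.9
```

>>> apply_moves --increments '[{"gripper": 15,"delta_pos": [0,0,0],"dr": [0,0,0]},{"gripper": 15,"delta_pos": [0,0,0],"dr": [0,0,0]},{"gripper": 15,"delta_pos": [0,0,0],"dr": [0,0,0]},{"gripper": 15,"delta_pos": [0,0,0],"dr": [0,0,0]},{"gripper": 15,"delta_pos": [0,0,0],"dr": [0,0,0]}]'

```text
t: 44.73
ee_pos: [432.8, 181.3, 146.3]
orientation: [2.21, 0.025, -2.21]
ft_force: [1.0, -0.1, -0.3]
width: 24.5
```

>>> apply_moves --increments '[{"gripper": 15,"delta_pos": [0,0,0],"dr": [0,0,0]},{"gripper": 15,"delta_pos": [0,0,0],"dr": [0,0,0]},{"gripper": 15,"delta_pos": [0,0,0],"dr": [0,0,0]},{"gripper": 15,"delta_pos": [0,0,0],"dr": [0,0,0]},{"gripper": 15,"delta_pos": [0,0,0],"dr": [0,0,0]}]'

```text
t: 45.15
ee_pos: [432.8, 180.3, 146.3]
orientation: [2.208, 0.024, -2.209]
ft_force: [0.7, -7.2, 3.4]
width: 21.3
```

>>> apply_moves --increments '[{"gripper": 15,"delta_pos": [0,0.6,-0.01],"dr": [-0.034,0,0]},{"gripper": 15,"delta_pos": [0,1.27,-0.043],"dr": [-0.067,0,0]},{"gripper": 15,"delta_pos": [0,1.27,-0.043],"dr": [-0.067,0,0]},{"gripper": 15,"delta_pos": [0,1.27,-0.043],"dr": [-0.067,0,0]},{"gripper": 15,"delta_pos": [0,1.27,-0.043],"dr": [-0.067,0,0]}]'

```text
t: 45.57
ee_pos: [441.8, 124.8, 146.3]
orientation: [2.042, 0.338, -2.046]
ft_force: [-3.7, -0.9, 2.3]
width: 21.4
```

>>> apply_moves --increments '[{"gripper": 15,"delta_pos": [0,1.27,-0.043],"dr": [-0.067,0,0]},{"gripper": 15,"delta_pos": [0,1.27,-0.043],"dr": [-0.067,0,0]},{"gripper": 15,"delta_pos": [0,1.27,-0.043],"dr": [-0.067,0,0]},{"gripper": 15,"delta_pos": [0,1.27,-0.043],"dr": [-0.067,0,0]},{"gripper": 15,"delta_pos": [0,1.27,-0.043],"dr": [-0.067,0,0]}]'

```text
t: 45.98
ee_pos: [470.9, 68.4, 146.3]
orientation: [1.835, 0.633, -1.843]
ft_force: [-6.4, -5.3, 8.3]
width: 21.6
```

```bash
python3 - <<'E'
from h import *
plan((620,-6,146),0.8)
p=np.array(ctrl.get_obs()['ee_pos']); print('r',np.hypot(p[0]-623,p[1]-184),np.degrees(np.arctan2(p[1]-184,p[0]-623)))
E
```

```text
pos [470.9  68.4 146.3] jaw yaw -52.0 q [ 0.12  0.34  2.01 -0.    0.8   1.03] t 45.98 F [-6.4 -5.3  8.3] w 21.6
shift cm [-0.02 15.05 -7.17]
dr [-0.922  0.003  0.003]
r 191.06379409843507 -142.77798150633672
```

>>> apply_moves --increments '[{"gripper": 15,"delta_pos": [0,1.27,0],"dr": [-0.067,0,0]},{"gripper": 15,"delta_pos": [0,1.27,0],"dr": [-0.067,0,0]},{"gripper": 15,"delta_pos": [0,1.27,-0.04],"dr": [-0.067,0,0]},{"gripper": 15,"delta_pos": [0,1.27,-0.04],"dr": [-0.067,0,0]},{"gripper": 15,"delta_pos": [0,1.27,-0.04],"dr": [-0.067,0,0]}]'

```text
t: 46.4
ee_pos: [517.1, 24.6, 146.2]
orientation: [1.613, 0.882, -1.621]
ft_force: [-6.6, -7.2, 7.0]
width: 21.7
```

>>> apply_moves --increments '[{"gripper": 15,"delta_pos": [0,1.27,-0.04],"dr": [-0.067,0,0]},{"gripper": 15,"delta_pos": [0,1.27,-0.04],"dr": [-0.067,0,0]},{"gripper": 15,"delta_pos": [0,1.27,-0.04],"dr": [-0.067,0,0]},{"gripper": 15,"delta_pos": [0,1.27,-0.04],"dr": [-0.067,0,0]},{"gripper": 15,"delta_pos": [0,0,0],"dr": [0,0,0]}]'

```text
t: 46.82
ee_pos: [564.8, 1.4, 146.3]
orientation: [1.426, 1.047, -1.432]
ft_force: [-5.3, -14.2, 8.5]
width: 21.6
```

```bash
python3 - <<'E'
from h import *
plan((620.5,-6,146),0.8)
p=np.array(ctrl.get_obs()['ee_pos']); print('r',np.hypot(p[0]-623,p[1]-184),np.degrees(np.arctan2(p[1]-184,p[0]-623)))
E
```

```text
pos [564.8   1.4 146.3] jaw yaw -17.4 q [-0.02  0.45  1.82 -0.01  0.87  0.29] t 46.82 F [ -5.3 -14.2   8.5] w 21.6
shift cm [ 0.02  5.53 -0.96]
dr [-0.318  0.004  0.001]
r 191.67425710765986 -107.66773179605984
```

>>> apply_moves --increments '[{"gripper": 15,"delta_pos": [0,1.2,0.04],"dr": [-0.063,0,0]},{"gripper": 15,"delta_pos": [0,1.2,0.0],"dr": [-0.063,0,0]},{"gripper": 15,"delta_pos": [0,1.2,-0.0],"dr": [-0.063,0,0]},{"gripper": 15,"delta_pos": [0,1.2,-0.03],"dr": [-0.063,0,0]},{"gripper": 15,"delta_pos": [0,0.6,-0.01],"dr": [-0.03,0,0]}]'

```text
t: 47.23
ee_pos: [617.8, -7.9, 146.3]
orientation: [1.224, 1.197, -1.227]
ft_force: [-3.0, -9.1, 4.7]
width: 21.3
```

>>> apply_moves --increments '[{"gripper": 15,"delta_pos": [0,0.4,0],"dr": [-0.02,0,0]},{"gripper": 15,"delta_pos": [0,0.2,0],"dr": [-0.01,0,0]},{"gripper": 15,"delta_pos": [0,0,0],"dr": [0,0,0]},{"gripper": 15,"delta_pos": [0,0,0],"dr": [0,0,0]},{"gripper": 15,"delta_pos": [0,0,0],"dr": [0,0,0]}]'

```text
t: 47.65
ee_pos: [623.0, -8.0, 146.3]
orientation: [1.204, 1.209, -1.207]
ft_force: [0.3, -10.1, 0.5]
width: 21.8
```

Next, 2 mm steps until the closed stop shows in the force.

>>> apply_moves --increments '[{"gripper": 15,"delta_pos": [0,0.2,0.05],"dr": [0,0,0]},{"gripper": 15,"delta_pos": [0,0,0],"dr": [0,0,0]},{"gripper": 15,"delta_pos": [0,0,0],"dr": [0,0,0]},{"gripper": 15,"delta_pos": [0,0,0],"dr": [0,0,0]},{"gripper": 15,"delta_pos": [0,0,0],"dr": [0,0,0]}]'

```text
t: 48.07
ee_pos: [624.8, -7.9, 146.3]
orientation: [1.204, 1.21, -1.207]
ft_force: [-0.7, -7.8, 2.5]
width: 22.0
```

>>> apply_moves --increments '[{"gripper": 15,"delta_pos": [0,0.2,0],"dr": [0,0,0]},{"gripper": 15,"delta_pos": [0,0,0],"dr": [0,0,0]},{"gripper": 15,"delta_pos": [0,0,0],"dr": [0,0,0]},{"gripper": 15,"delta_pos": [0,0,0],"dr": [0,0,0]},{"gripper": 15,"delta_pos": [0,0,0],"dr": [0,0,0]}]'

```text
t: 48.48
ee_pos: [626.4, -7.8, 146.3]
orientation: [1.203, 1.211, -1.207]
ft_force: [-2.5, -7.1, 3.6]
width: 21.4
```

>>> apply_moves --increments '[{"gripper": 15,"delta_pos": [0,0.2,0],"dr": [0,0,0]},{"gripper": 15,"delta_pos": [0,0,0],"dr": [0,0,0]},{"gripper": 15,"delta_pos": [0,0,0],"dr": [0,0,0]},{"gripper": 15,"delta_pos": [0,0,0],"dr": [0,0,0]},{"gripper": 15,"delta_pos": [0,0,0],"dr": [0,0,0]}]'

```text
t: 48.9
ee_pos: [626.4, -7.9, 146.3]
orientation: [1.202, 1.214, -1.211]
ft_force: [-11.0, -7.0, 9.4]
width: 21.5
```

>>> apply_moves --increments '[{"gripper": 15,"delta_pos": [0,-0.1,0],"dr": [0,0,0]},{"gripper": 100,"delta_pos": [0,0,0],"dr": [0,0,0]},{"gripper": 100,"delta_pos": [0,0,0],"dr": [0,0,0]},{"gripper": 100,"delta_pos": [0,0,0],"dr": [0,0,0]},{"gripper": 100,"delta_pos": [0,0,0],"dr": [0,0,0]}]'

```text
t: 49.32
ee_pos: [628.1, -6.2, 146.2]
orientation: [1.206, 1.211, -1.206]
ft_force: [1.4, -0.5, -0.1]
width: 44.8
```

>>> apply_moves --increments '[{"gripper": 100,"delta_pos": [0,0,0],"dr": [0,0,0]},{"gripper": 100,"delta_pos": [0,0,0],"dr": [0,0,0]},{"gripper": 100,"delta_pos": [0,0,0],"dr": [0,0,0]},{"gripper": 100,"delta_pos": [0,0,0],"dr": [0,0,0]},{"gripper": 100,"delta_pos": [-0.5,0,0],"dr": [0,0,0]}]'

```text
t: 49.73
ee_pos: [627.2, -6.3, 150.5]
orientation: [1.205, 1.212, -1.207]
ft_force: [0.6, -0.2, 0.5]
width: 78.4
```

>>> apply_moves --increments '[{"gripper": 100,"delta_pos": [-2,0,0],"dr": [0,0,0]},{"gripper": 100,"delta_pos": [-2.5,0,0],"dr": [0,0,0]},{"gripper": 100,"delta_pos": [-3,0,0],"dr": [0,0,0]},{"gripper": 100,"delta_pos": [-3,0,0],"dr": [0,0,0]},{"gripper": 100,"delta_pos": [-2,0,0],"dr": [0,0,0]}]'

```text
t: 50.15
ee_pos: [628.8, -6.4, 279.8]
orientation: [1.208, 1.209, -1.204]
ft_force: [-0.3, -0.3, 0.5]
width: 87.8
```

>>> apply_moves --increments '[{"gripper": 100,"delta_pos": [0,-3.5,0],"dr": [0,0,0]},{"gripper": 100,"delta_pos": [0,-3.5,0],"dr": [0,0,0]},{"gripper": 100,"delta_pos": [0,-3.5,0],"dr": [0,0,0]},{"gripper": 100,"delta_pos": [0,-3.5,0],"dr": [0,0,0]},{"gripper": 100,"delta_pos": [0,-3.5,0],"dr": [0,0,0]}]'

```text
t: 50.57
ee_pos: [451.2, -7.1, 276.5]
orientation: [1.206, 1.211, -1.206]
ft_force: [0.2, 0.4, 0.9]
width: 87.9
```

```bash
python3 - <<'E'
from h import *
jars()
a=world(np.load('scene0.npz'));b=world(cam('scene','sF'))
for n,w in (('0',a),('F',b)):
    print(n,[(x[3].tolist()) for x in tops(w,84,104,(480,600,-450,-330))+tops(w,84,104,(540,620,360,460))+tops(w,23,33,(380,560,150,400),60)+tops(w,41,49,(560,720,-380,-240),60)])
d=cv2.imread('pics/scene0.png');e=cv2.imread('pics/sF.png')
cv2.imwrite('pics/sF2.png',cv2.resize(e[100:400,100:430],None,fx=1.8,fy=1.8))
E
```

```text
scene jars
[275. 271.] 1835 [ 627.  -118.1   87.5] [ 626.5 -111.2] 110.3
handle [(array([626.2,  -8.3, 180.3]), array([625.3,  -6.6]), 10.8)]
bar deg -88.9
side jars
[257. 198.] 733 [ 619.8 -105.1   85.3] [ 622.6 -108.8] 113.2
handle [(array([624. ,  -1. , 178.5]), array([624.8,  -3.5]), 10.9)]
bar deg -89.8
0 [[516.8, -421.5], [569.6, 402.7], [436.8, 362.1], [636.1, -319.4]]
F [[516.8, -421.4], [569.7, 402.8], [437.0, 361.8], [636.0, -320.0]]
```

View pics/sF2.png

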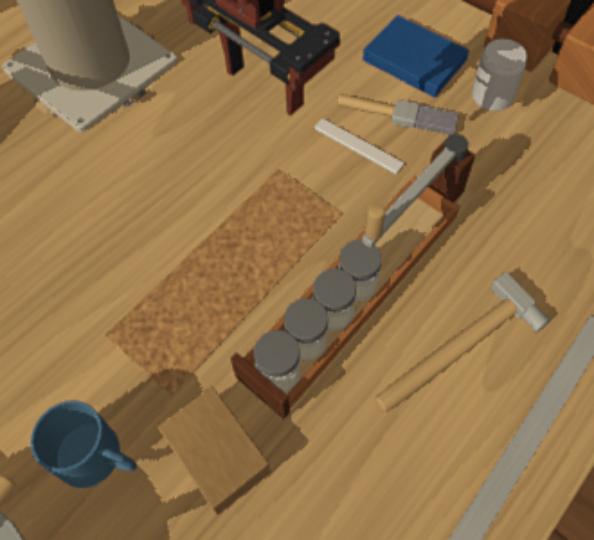

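```bash
python3 -c "
from h import *
print(ctrl.close_job())"
```

```text
the job is handed in; nothing more can be done
None
```

The glue lane is restocked and handed in after about 50 s of robot time. I opened the keeper to its stop and pushed old_1 up against the front stop, with old_2 against it. The two new jars on the mat went in behind them, and then I closed the keeper to its stop.

- **Jars:** The final images show four upright jars in one touching row. Their tops are at about 87.5 mm, where 88 mm is expected, and the row's outer radius is 110–113 mm, where 112 mm is expected. I felt 5–10 N of contact as each jar was pushed home.
- **Keeper:** The bar reads -88.9° and -89.8° in the two views, against about -89.2° for the lane. The handle is at about (625, -5) mm, within 1–2 mm of its predicted closed position.
- **Rest of the bench:** The mug, can, book and box measured within 0.6 mm of where they started. I only checked the brush and bone folder by eye, and they look unmoved.
- **Disturbances:** One new jar was knocked about 4 cm aside during the run and was picked up from its new place. The last jar was set down with a brief 33 N push on the floor. No check failed; the two cameras differed by about 1° on the bar and up to 3 mm on positions.

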